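# Get the lunch-box lid from behind the storage jars and close the box

## Robot

A 6-joint arm with a two-finger parallel gripper is mounted at the origin on the work surface. World frame = base frame: x ahead of the robot, y to its left, z up, the work surface at z = 0. Lengths are in m, angles in rad, forces in N, time in s.
With the tool pointing down it reaches from about 0.35 to 0.975 m from the base axis. Payload 7.1 kg.
Tool frame: the origin (TCP) lies at the very end of the fingers, on their centre line; the grasp point (between the pads) lies 19 mm behind it; z points along the fingers, y is the direction in which the jaws open and shut (so a half turn about z gives the same grasp; the last joint's range is limited). The gripper opens to 88 mm and grips with 3 to 60 N. Pads are 20 mm wide; open, the fingers measure 115 mm over their backs; the gripper's body (75 mm by 178 mm) begins 61 mm behind the grasp point.
Start: joints at [1.235, 0.423, 1.63, -0, 1.089, -0.019], TCP at [0.195, 0.594, 0.223] pointing down, gripper open.
Joint ranges: [-3, 3], [-0.9, 2.11], [0.09, 2.58], [-1.31, 4.45], [0.11, 2.69], [-2.54, 2.54]. Speed limits (rad/s): [2.39, 2.39, 3.01, 3.14, 3.14, 3.14].

## Interface

Orientations are given as a rotation vector (axis times angle).
In Python, from cell import get_state, eyes, bot gives the robot as it stands.
- The arm moves only by the shell command python3 -m handwheel 'ROWS'. ROWS is a JSON object of lists of equal length, an entry for each row: "linear": the shift along the tool's x, y, z in mm, a list of three; "yaw": the turn about the tool's z in rad; "jaw": the closure, from -1 (fully open) to 1 (shut). A call has 1 to 10 rows; each row is the pose to reach, as a shift and turn from the pose commanded when the call began, along the tool's axes at that moment; what a row does not reach only later rows make up. A row lasts 1/10 s, in which the tool goes at most 50 mm and 8.59 degrees, less where a joint would pass 70% of its speed; a pose out of reach is approached as far as the arm can. A call with a gripper value outside its range is refused whole. The fingers move at their own pace and stop on an object; the grip force is fixed at half the most. Time passes only in rows, so rows that repeat a pose let the fingers close. It gives the time, the measured TCP pose, the force and the opening at its end, in the units of the state.
- get_state(): the state, without advancing time (a new reading comes with each control period).
- eyes.capture(name): name is "scene" or "top"; returns the picture (480x640x3 uint8, red, green, blue); there is no depth.
- eyes.camera_params(name): a dict with "fx", "fy", "cx", "cy" (pixels), "rvec" (rotation vector, rad) and "tvec" (3), from world to camera coordinates, as OpenCV has them. Camera axes: x right, y down, z forward; pixel columns grow to the right and rows downward; lengths in m; the calibration is good to about 2 mm. A picture is of the moment at which its call begins. camera_params takes no time and is no camera call.
- bot.close_job(): hands the job in, once; it reports no verdict.
The state is a dict: "time_s": time; "joint_positions": joint angles; "dq": joint speeds; "tau": joint torques, N m; "position": TCP position; "ee_rot": TCP orientation; "contact_force": force on the tool from outside, world axes, zero at the start; "wrist_torque": the same for the moment, N m; "gripper_width": opening from 0.0 (shut) to 1.0 (fully open).
Only numpy, scipy, OpenCV 4.12 (cv2) and the standard library are available. Lean on these libraries where they do the work, as an engineer would, in place of code of your own. Each camera call takes 0.05 s, during which the arm holds its last target.

## Task

The lid of the yellow lunch box lies behind three jars on the dark tray. First stand all three jars upright on the bamboo board without shifting the lid, then fetch the lid and put it on the lunch box with its cut-off corners over the box's cut-off corners so that it sits fully down, and only then put each jar back upright in the middle of the coaster of its own colour. Do not tip a jar over at any time and leave the soap bottle where it stands.

Things in the scene. Friction and masses are not known exactly. Their poses are not given: they have to be found in the camera images.
- jar_white: White storage jar, loose, upright, about 0.35 kg: body 56 mm diameter, 106 mm high, on it a lid 50 mm diameter, 14 mm high (total 120 mm). Grip the body from above. Origin: centre of its underside, z up. Starts on the coaster of its colour, in a row along the robot's edge of a fixed dark tray (220 x 280 mm, 8 mm thick)
- jar_blue: Blue storage jar, loose, upright, about 0.35 kg: body 56 mm diameter, 106 mm high, on it a lid 50 mm diameter, 14 mm high (total 120 mm). Grip the body from above. Origin: centre of its underside, z up. Starts on the coaster of its colour, in a row along the robot's edge of a fixed dark tray (220 x 280 mm, 8 mm thick)
- jar_terracotta: Terracotta (orange-brown) storage jar, loose, upright, about 0.35 kg: body 56 mm diameter, 106 mm high, on it a lid 50 mm diameter, 14 mm high (total 120 mm). Grip the body from above. Origin: centre of its underside, z up. Starts on the coaster of its colour, in a row along the robot's edge of a fixed dark tray (220 x 280 mm, 8 mm thick)
- coaster_white: White round coaster, 74 mm diameter, 5 mm thick, fixed on the tray; its rim shows around the jar. Origin: centre of its underside (8 mm above the counter); a jar on it has its origin 5 mm above this. x: tray's x axis (away from the robot, towards the lid), y: along the row of three coasters (86 mm pitch)
- coaster_blue: Blue round coaster, 74 mm diameter, 5 mm thick, fixed on the tray; its rim shows around the jar. Origin: centre of its underside (8 mm above the counter); a jar on it has its origin 5 mm above this. x: tray's x axis (away from the robot, towards the lid), y: along the row of three coasters (86 mm pitch)
- coaster_terracotta: Terracotta (orange-brown) round coaster, 74 mm diameter, 5 mm thick, fixed on the tray; its rim shows around the jar. Origin: centre of its underside (8 mm above the counter); a jar on it has its origin 5 mm above this. x: tray's x axis (away from the robot, towards the lid), y: along the row of three coasters (86 mm pitch)
- lid: Yellow lid, loose, 0.12 kg, right way up behind the jars. 112 mm (x) by 78 mm (y); the 2 corners at +x cut off at 45 degrees (23.5 mm legs), those at -x square. Origin: centre of the skirt's underside. Skirt 3 mm thick, 10 mm deep; plate 10 to 14 mm above origin; black grip bar centred, 56 mm along x, 16 mm wide, 14 to 36 mm above origin. Skirt clears the box by 3 mm a side
- lunchbox: Open yellow box with food, fixed, outside 100 mm (x) by 66 mm (y), 48 mm high, walls 3 mm; the 2 corners at +x cut off at 45 degrees (20 mm legs), those at -x square. Origin: centre of its underside, on the counter. Lid fully seated: plate on the rim, lid origin 38 mm above this origin, +x axes the same way; the wrong way round it does not go down
- board: Light bamboo cutting board, 300 x 160 mm (x long, y short), 12 mm thick, fixed, empty: the place for the cleared jars. Origin: centre of its underside, on the counter
- soap: Amber soap bottle with white label and black pump, 60 mm diameter, 120 mm high, loose, 0.4 kg, a bystander on the tray behind the jars, beside the lid. Origin: centre of its underside
Not all that is in view belongs to the job. What is shaped like the jar_terracotta but pink is not meant.

How it is judged:
By the outcome, as a careful person would: the job done as asked, in the order asked, and still so for the second after the job is handed in, with the robot touching nothing.
It also fails if it takes over 147 s, if anything falls off the work surface, if the arm or the gripper's body presses on something with over 40 N, if the wrist force passes 120 N, or if a joint passes its speed limit or range.

## Working session

There is one attempt and no reset: what is moved stays moved. The work goes in short steps, Python scripts to look and compute and a shell command to move; the robot and the scene stay as the last step left them, time stands still between calls to the robot, and variables do not carry over. Pictures are saved under pics/ and viewed, and the job is handed in when it is done.

```bash
ls; mkdir -p pics; cat > h.py <<'E'
import numpy as np,cv2
from cell import get_state,eyes,bot
def cam(n):
    p=eyes.camera_params(n);K=np.array([[p['fx'],0,p['cx']],[0,p['fy'],p['cy']],[0,0,1]]);R=cv2.Rodrigues(np.array(p['rvec'],float))[0];return K,R,np.array(p['tvec'],float).ravel()
def ray(n,u,v,z):
    K,R,t=cam(n);d=R.T@np.linalg.inv(K)@np.array([u,v,1.]);c=-R.T@t;return c+d*(z-c[2])/d[2]
def proj(n,P):
    K,R,t=cam(n);q=K@(R@np.array(P,float)+t);return q[:2]/q[2]
def snap(n,f):
    im=eyes.capture(n);cv2.imwrite('pics/'+f+'.png',im[:,:,::-1]);return im
E
python3 - <<'E'
from h import *
for n in('scene','top'):
    snap(n,n+'0');K,R,t=cam(n);print(n,K[0,0],-R.T@t,R[2])
s=get_state();print(s)
E
```

```text
pics
scene 608.546185121324 [ 1.10386316 -0.46264394  0.98808963] [-0.47279497  0.37502116 -0.79738575]
top 617.0060351812822 [3.22542746e-01 1.11410346e-03 1.18615653e+00] [ 0.1878035  -0.01602835 -0.98207583]
{'time_s': 0.1, 'joint_positions': array([ 1.23496711e+00,  4.23765361e-01,  1.63060160e+00,  1.75381508e-05,
        1.08859303e+00, -1.89773550e-02]), 'dq': array([ 9.68000744e-04, -4.73178457e-04, -1.48749873e-03, -1.95525602e-03,
       -8.51080664e-04,  8.56010875e-05]), 'tau': array([ 2.75713319e-06, -5.45616460e+01, -2.74323088e+01,  6.45845477e-02,
        1.87723059e-02, -4.38689699e-05]), 'position': array([0.1945291 , 0.59343258, 0.22198355]), 'ee_rot': array([-4.95602410e-01, -3.10199389e+00,  2.10961777e-03]), 'contact_force': array([-0.01546151,  0.80883744, -0.71506032]), 'wrist_torque': array([-0.067368  , -0.02405664, -0.03141048]), 'gripper_width': 0.9989695423252121}
```

View pics/scene0.png

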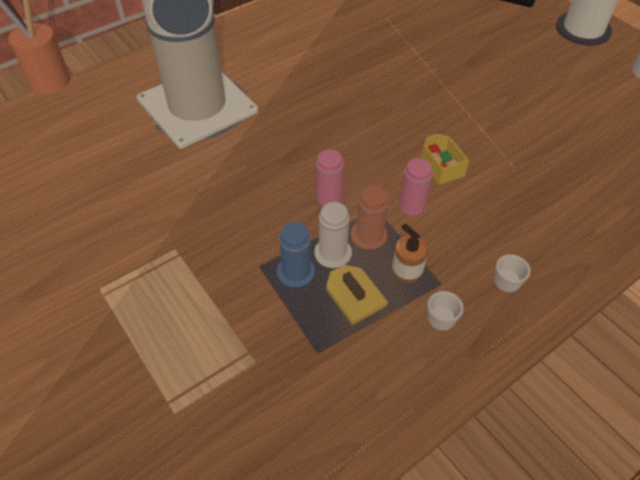

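View pics/top0.png

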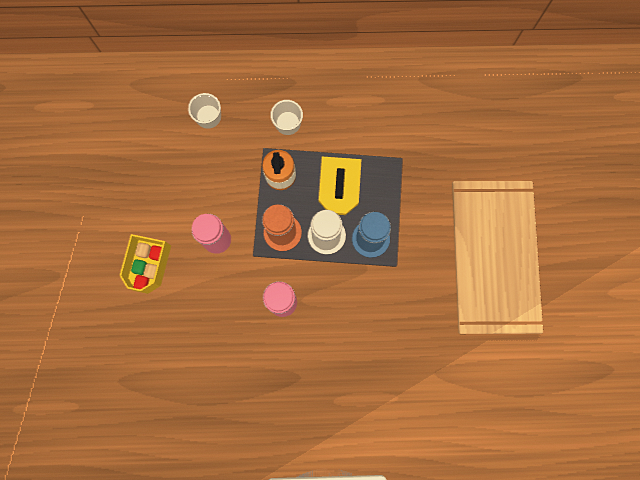

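The top view shows the terracotta jar at (279,218), white at (326,222) and blue at (374,227). The lid is at (340,185), soap at (279,167), box at (145,262) and board at (498,257). Terracotta candidates: the pink decoys at (208,228) and (279,298) stand off the tray. The orange-brown jar at (279,218) stands on a coaster of its own colour, so it fits the description. I'll check that in an enlarged crop and measure.

```bash
python3 - <<'E'
from h import *
im=cv2.imread('pics/top0.png')
cv2.imwrite('pics/crop0.png',cv2.resize(im[140:310,110:410],None,fx=2.6,fy=2.6,interpolation=cv2.INTER_CUBIC))
im2=cv2.imread('pics/scene0.png')
cv2.imwrite('pics/crop1.png',cv2.resize(im2[125:345,250:480],None,fx=2.6,fy=2.6,interpolation=cv2.INTER_CUBIC))
hsv=cv2.cvtColor(im,cv2.COLOR_BGR2HSV)
for p in [(279,213),(295,240),(326,218),(343,240),(374,222),(385,248),(208,228),(345,200),(130,285),(500,250),(300,170),(420,250),(140,255)]:
    print(p,hsv[p[1],p[0]])
E
```

```text
(279, 213) [ 10 178 213]
(295, 240) [ 10 175 223]
(326, 218) [ 22  56 236]
(343, 240) [ 22  54 244]
(374, 222) [101  93 146]
(385, 248) [103  98 156]
(208, 228) [177 113 240]
(345, 200) [ 24 205 240]
(130, 285) [ 22 207 144]
(500, 250) [ 16 134 231]
(300, 170) [13 29 80]
(420, 250) [ 13 169 166]
(140, 255) [ 16 135 235]
```

View pics/crop0.png

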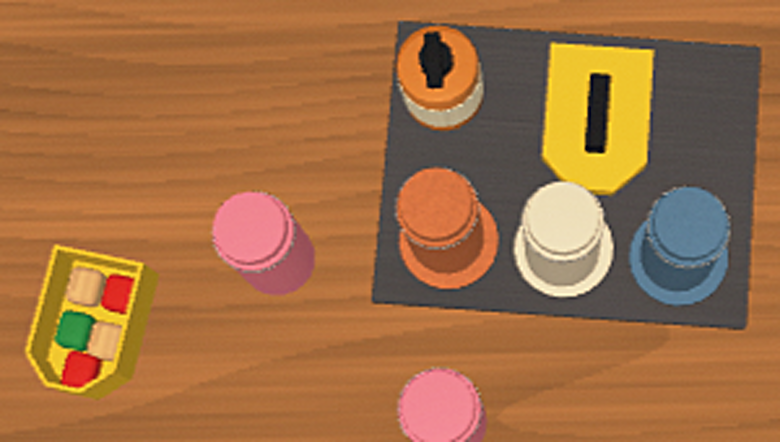

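View pics/crop1.png

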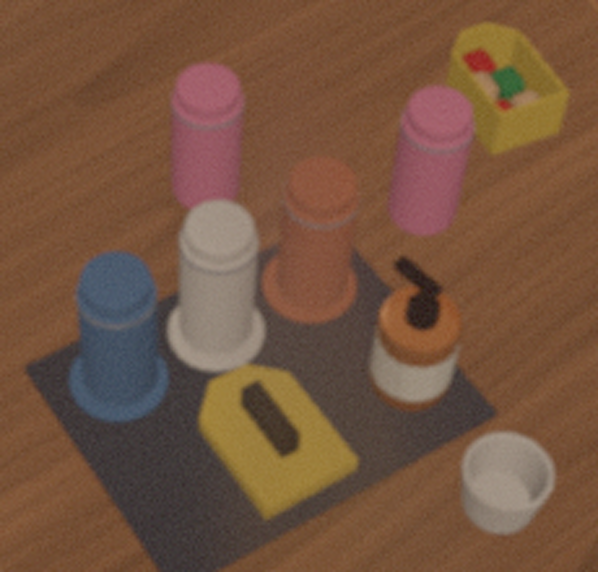

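The crop confirms it: the terracotta jar at top (279,218) is on the tray, and the pink ones at (208,228) and (279,298) are off it. The cut corners of both the lid and the box face the robot (down in the top view). Next I'll measure.

```bash
cat > meas.py <<'E'
from h import *
from scipy.optimize import least_squares
def back(n,pts,z): return np.array([ray(n,u,v,z)[:2] for u,v in pts])
def circ(P,r):
    f=lambda c:np.hypot(P[:,0]-c[0],P[:,1]-c[1])-r
    s=least_squares(f,P.mean(0),loss='soft_l1',f_scale=.001);return s.x,np.sqrt(np.mean(s.fun**2))
def comp(m,seed=None,k=3):
    m=cv2.morphologyEx(m,cv2.MORPH_OPEN,np.ones((2,2),np.uint8))
    cs=cv2.findContours(m,cv2.RETR_EXTERNAL,cv2.CHAIN_APPROX_NONE)[0]
    return sorted(cs,key=cv2.contourArea)[::-1]
def has(cs,p): return [c for c in cs if cv2.pointPolygonTest(c,p,False)>=0][0]
R={'terr':((5,120,90),(14,200,255)),'white':((15,0,100),(30,80,255)),'blue':((95,50,50),(110,255,255))}
E
python3 - <<'E'
from meas import *
im=cv2.imread('pics/top0.png');hsv=cv2.cvtColor(im,cv2.COLOR_BGR2HSV)
for k,(lo,hi) in R.items():
    m=cv2.inRange(hsv,lo,hi);m2=np.zeros_like(m);m2[195:262,255:400]=m[195:262,255:400]
    c=comp(m2)[0][:,0].astype(float)+0.0
    x,y,w,h=cv2.boundingRect(comp(m2)[0]);print(k,(x,y,w,h),cv2.contourArea(comp(m2)[0]))
    low=c[c[:,1]>y+h-16];up=c[c[:,1]<y+12]
    print('  coaster',circ(back('top',low,.013),.0365),'jartop',circ(back('top',up,.133),.0245))
# tray
m=((hsv[...,1]<70)&(hsv[...,2]<110)).astype(np.uint8)*255
c=comp(m)[0];H=cv2.convexHull(c);Hw=back('top',H[:,0],.008).astype(np.float32)
print('tray',cv2.minAreaRect(Hw*1000),cv2.boundingRect(c))
# lid
m=cv2.inRange(hsv,(21,150,180),(30,255,255));m[:, :300]=0
c=comp(m)[0];H=cv2.convexHull(c);Hw=back('top',H[:,0],.022).astype(np.float32);print('lid',cv2.minAreaRect(Hw*1000),cv2.boundingRect(c))
m=(hsv[...,2]<60).astype(np.uint8)*255;m[:, :325]=0;m[:,360:]=0;m[:155]=0;m[215:]=0
c=comp(m)[0];Hw=back('top',c[:,0],.044).astype(np.float32);print('bar',cv2.minAreaRect(Hw*1000),cv2.boundingRect(c))
# board
m=cv2.inRange(hsv,(12,60,200),(22,150,255));m[:,:430]=0;c=comp(m)[0];Hw=back('top',c[:,0],.012).astype(np.float32);print('board',cv2.minAreaRect(cv2.convexHull(Hw)*1000),cv2.boundingRect(c))
# box
m=cv2.inRange(hsv,(20,150,90),(30,255,255));m[:,200:]=0
c=comp(m)[0];print('box',cv2.boundingRect(c))
ap=cv2.approxPolyDP(cv2.convexHull(c),2,True)[:,0];print(ap.tolist());print(np.round(back('top',ap,.048)*1000))
E
```

```text
terr (264, 205, 39, 47) 1339.0
  coaster (array([0.56261035, 0.07301551]), np.float64(0.00043365613924771805)) jartop (array([0.56285182, 0.07342629]), np.float64(0.0007780285837025656))
white (308, 211, 39, 45) 1283.0
  coaster (array([ 0.55401175, -0.0122441 ]), np.float64(0.0005764354957226884)) jartop (array([ 0.55130762, -0.01046485]), np.float64(0.0012396237528314923))
blue (353, 213, 38, 46) 1269.0
  coaster (array([ 0.54614151, -0.09787347]), np.float64(0.0005765170581281397)) jartop (array([ 0.54533273, -0.09558704]), np.float64(0.0007447195953531096))
tray ((613.106201171875, -18.08477783203125), (278.2242431640625, 219.17205810546875), 84.49735260009766) (254, 151, 149, 116)
lid ((651.2193603515625, -40.23579406738281), (77.95442962646484, 112.44474029541016), 84.56940460205078) (320, 158, 42, 57)
bar ((648.3163452148438, -39.0888671875), (13.617868423461914, 57.913795471191406), 84.63297271728516) (336, 170, 9, 30)
board ((506.67236328125, -340.8885498046875), (158.52113342285156, 252.56369018554688), 88.74506378173828) (456, 193, 87, 130)
box (121, 235, 51, 59)
[[132, 235], [166, 242], [171, 246], [162, 283], [150, 293], [129, 289], [121, 277]]
[[557. 354.]
 [543. 290.]
 [535. 280.]
 [466. 295.]
 [448. 317.]
 [456. 356.]
 [479. 371.]]
```

```bash
python3 - <<'E'
from meas import *
im=cv2.imread('pics/top0.png');a=cv2.resize(im[225:305,105:185],None,fx=7,fy=7,interpolation=cv2.INTER_NEAREST)
hsv=cv2.cvtColor(im,cv2.COLOR_BGR2HSV)
m=cv2.inRange(hsv,(20,150,185),(32,255,255));m[:,200:]=0
b=cv2.resize(cv2.cvtColor(m[225:305,105:185],cv2.COLOR_GRAY2BGR),None,fx=2.5,fy=2.5,interpolation=cv2.INTER_NEAREST)
b=cv2.copyMakeBorder(b,0,360,0,0,cv2.BORDER_CONSTANT)
cv2.imwrite('pics/box.png',np.hstack([a,b]))
ap=cv2.approxPolyDP(cv2.convexHull(comp(m)[0]),1.5,True)[:,0];print(ap.tolist());print(np.round(back('top',ap,.048)*1000).tolist())
c=cv2.convexHull(comp(m)[0]);print(cv2.minAreaRect(back('top',c[:,0],.048).astype(np.float32)*1000))
s=cv2.imread('pics/scene0.png');cv2.imwrite('pics/box2.png',cv2.resize(s[125:195,405:485],None,fx=8,fy=8,interpolation=cv2.INTER_NEAREST))
E
```

```text
[[135, 256], [160, 262], [159, 267], [134, 260]]
[[517.0, 347.0], [505.0, 300.0], [496.0, 302.0], [510.0, 348.0]]
((507.3346252441406, 324.0004577636719), (49.54853057861328, 10.069809913635254), 72.41744232177734)
```

View pics/box.png

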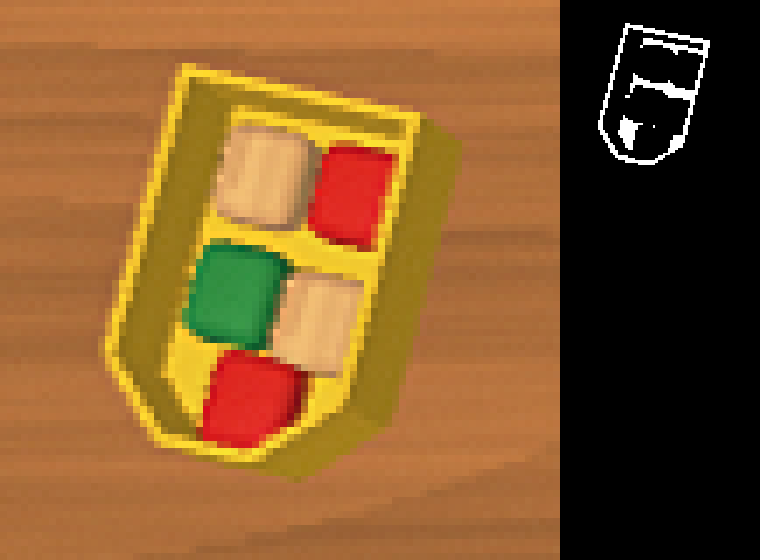

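View pics/box2.png

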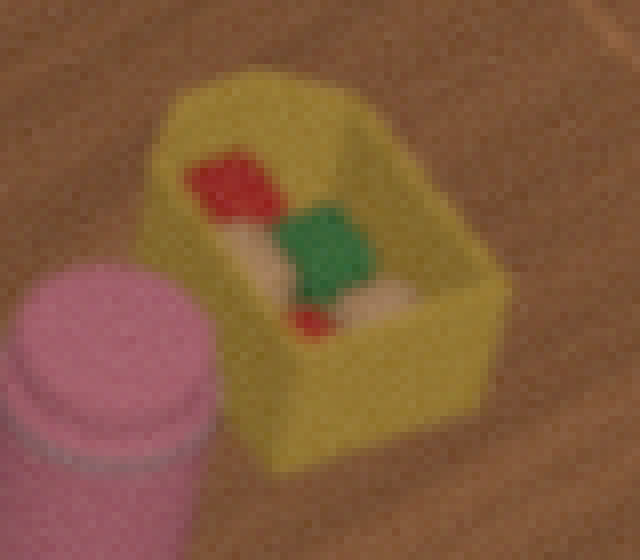

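```bash
python3 - <<'E'
from meas import *
im=cv2.imread('pics/top0.png');hsv=cv2.cvtColor(im,cv2.COLOR_BGR2HSV)
m=cv2.inRange(hsv,(20,150,185),(32,255,255));m[:,200:]=0;m[:230]=0
P=np.argwhere(m>0)[:,::-1]
n,l,st,_=cv2.connectedComponentsWithStats(m,connectivity=8)
i=1+np.argmax(st[1:,4]);P=np.argwhere(l==i)[:,::-1];print(st[i])
for z in(.048,):
    W=back('top',P,z).astype(np.float32)*1000
    H=cv2.convexHull(W);print('box',cv2.minAreaRect(H))
    # area-based check vs hull
    ap=cv2.approxPolyDP(H,3,True)[:,0];print(np.round(ap,1).tolist())
# pinks
m=cv2.inRange(hsv,(165,60,120),(180,200,255))
for c in comp(m)[:2]:
    y=c[:,0,1].min();up=c[:,0][c[:,0,1]<y+12].astype(float);print('pink',circ(back('top',up,.12),.0245)[0])
# soap cap approx orange top
m=cv2.inRange(hsv,(8,150,150),(18,255,255));m[:, :262]=0;m[:,297:]=0;m[:150]=0;m[187:]=0
c=comp(m)[0];print('soap',ray('top',*cv2.minEnclosingCircle(c)[0],.11),cv2.boundingRect(c))
s=get_state();Rr=cv2.Rodrigues(s['ee_rot'])[0];print(np.round(Rr,3))
E
```

```text
[120 234  45  57 455]
box ((503.58343505859375, 335.79412841796875), (66.01016998291016, 100.4774169921875), 76.92976379394531)
[[559.2999877929688, 355.70001220703125], [480.3999938964844, 373.20001220703125], [457.79998779296875, 357.70001220703125], [453.5, 331.79998779296875], [469.6000061035156, 310.29998779296875], [544.5, 293.70001220703125]]
pink [0.55194657 0.19903133]
pink [0.42799538 0.07378002]
soap [0.66516666 0.07341026 0.11      ] (264, 151, 31, 32)
[[-0.95   0.312 -0.   ]
 [ 0.312  0.95  -0.001]
 [ 0.    -0.001 -1.   ]]
```

```bash
cat >> h.py <<'E'
def go(x,y,z,yd=None):
    "x,y,z mm world; yd: world angle (deg) of the jaw axis (tool y)"
    s=get_state();p=s['position']*1000;Rr=cv2.Rodrigues(s['ee_rot'])[0]
    d=Rr.T@(np.array([x,y,z])-p);a=np.degrees(np.arctan2(Rr[1,1],Rr[0,1]))
    w=0 if yd is None else np.radians((a-yd+90)%180-90)
    print('from',np.round(p,1),'jawdeg %.1f'%a,'w %.3f'%s['gripper_width'],'F',np.round(s['contact_force'],1),'t %.2f'%s['time_s'],'=> lin',np.round(d,1),'yaw %.3f'%w)
E
python3 - <<'E'
from h import *
go(546,-97,222,-5.5)
im=cv2.imread('pics/top0.png')
hsv=cv2.cvtColor(im,cv2.COLOR_BGR2HSV)
for q in[(453,181),(533,181),(459,333),(543,333)]: print(ray('top',*q,.012))
E
```

```text
from [194.5 593.4 222. ] jawdeg 71.8 w 0.999 F [-0.   0.8 -0.7] t 0.10 => lin [-549.1 -546.5    0.7] yaw 1.350
[ 0.65920572 -0.26376867  0.012     ]
[ 0.65571127 -0.42262132  0.012     ]
[ 0.36177616 -0.25642139  0.012     ]
[ 0.35781387 -0.41555648  0.012     ]
```

```bash
python3 -m handwheel '{"linear":[[-20,-20,0],[-52,-52,0],[-86,-86,0],[-120,-120,0],[-154,-154,0],[-188,-188,0],[-222,-222,0],[-256,-256,0],[-290,-290,0],[-324,-324,0]],"yaw":[0.1,0.2,0.3,0.44,0.58,0.72,0.86,1.0,1.14,1.28],"jaw":[-0.6,-0.6,-0.6,-0.6,-0.6,-0.6,-0.6,-0.6,-0.6,-0.6]}'; python3 -c "
from h import *
go(546,-97,222,-5.5)"
```

```text
time_s: 1.1
position: [0.402, 0.1832, 0.2227]
ee_rot: [-2.256, -2.186, -0.0]
contact_force: [1.5, 0.4, -0.3]
gripper_width: 0.802
from [402.  183.2 222.7] jawdeg -1.8 w 0.802 F [ 1.5  0.4 -0.3] t 1.10 => lin [-275.5  152.8    0.7] yaw 0.064
```

```bash
python3 -m handwheel '{"linear":[[-40,22,0],[-80,44,0],[-120,66,0],[-160,88,0],[-200,110,0],[-235,130,0],[-260,144,0],[-275,153,0],[-275.5,153,0],[-275.5,153,0]],"yaw":[0.03,0.064,0.064,0.064,0.064,0.064,0.064,0.064,0.064,0.064],"jaw":[-0.6,-0.6,-0.6,-0.6,-0.6,-0.6,-0.6,-0.6,-0.6,-0.6]}'; python3 -c "
from h import *
go(546,-97,72,-5.5);snap('scene','s1');snap('top','t1')"
```

```text
time_s: 2.1
position: [0.5467, -0.0936, 0.2223]
ee_rot: [-2.318, -2.118, 0.001]
contact_force: [-0.9, -0.1, -0.9]
gripper_width: 0.8
from [546.7 -93.6 222.3] jawdeg -5.2 w 0.800 F [-0.9 -0.1 -0.9] t 2.10 => lin [ -3.5  -0.2 150.3] yaw 0.006
```

View pics/s1.png

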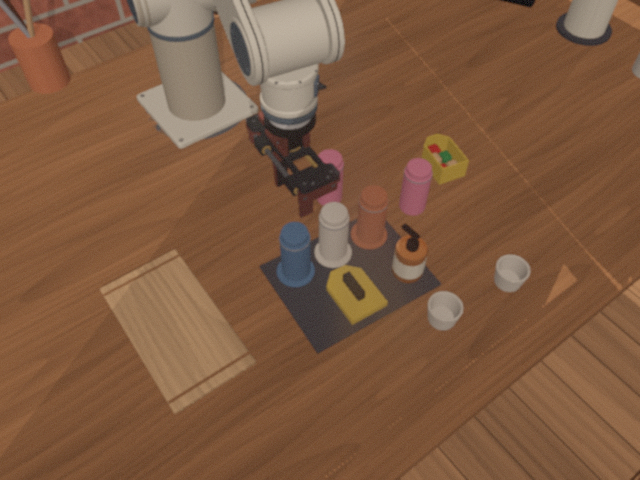

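```bash
python3 -c "
from h import *
p=get_state()['position'];print(p,proj('scene',p),proj('top',p), proj('scene',(.5461,-.0979,.133)))"
```

```text
[ 0.54660073 -0.09302501  0.22250424] [294.87246307 198.30755005] [378.49620272 214.02333002] [293.98297482 232.53219206]
```

View pics/t1.png

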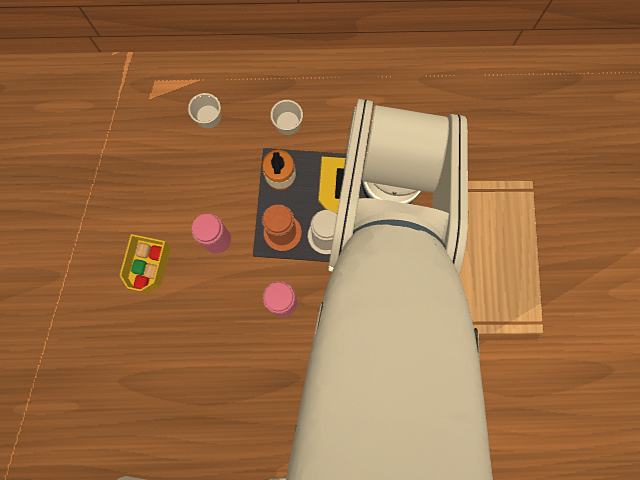

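The scene view puts the fingertips astride (296,198), which matches the projected TCP, just behind the blue jar top at (294,233). I'll descend.

```bash
python3 -m handwheel '{"linear":[[-4,0,10],[-4,0,35],[-4,0,60],[-4,0,85],[-4,0,105],[-4,0,105],[-4,0,105]],"yaw":[0,0,0,0,0,0,0],"jaw":[-0.6,-0.6,-0.6,-0.6,-0.6,-0.6,-0.6]}'; python3 -c "
from h import *
go(546,-97,75,-5.5);snap('scene','s2')"
```

```text
time_s: 2.9
position: [0.5467, -0.0978, 0.1175]
ee_rot: [-2.318, -2.12, 0.001]
contact_force: [0.1, -0.4, -0.0]
gripper_width: 0.799
from [546.7 -97.8 117.5] jawdeg -5.1 w 0.799 F [ 0.1 -0.4 -0. ] t 2.90 => lin [ 0.8 -0.7 42.5] yaw 0.007
```

View pics/s2.png

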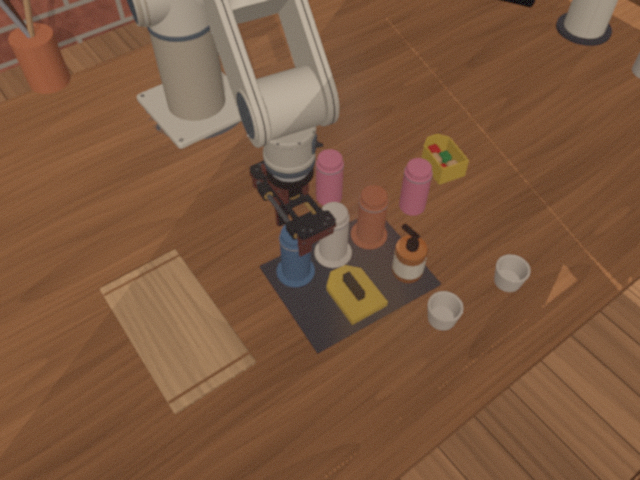

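The fingers straddle the blue jar's lid at about (305,235). I'll go down, grip and lift.

```bash
python3 -m handwheel '{"linear":[[1,0,15],[1,0,30],[1,0,43],[1,0,43],[1,0,43],[1,0,43],[1,0,43],[1,0,43],[1,0,43],[1,0,43]],"yaw":[0,0,0,0,0,0,0,0,0,0],"jaw":[-0.6,-0.6,-0.6,-0.6,0.2,1,1,1,1,1]}'; python3 -c "
from h import *
go(410,-310,225,-5.5)"
```

```text
time_s: 3.95
position: [0.5472, -0.0973, 0.075]
ee_rot: [2.319, 2.119, 0.0]
contact_force: [-2.0, -0.2, 3.6]
gripper_width: 0.633
from [547.2 -97.3  75. ] jawdeg -5.2 w 0.633 F [-2.  -0.2  3.6] t 3.95 => lin [-224.2 -117.5 -150. ] yaw 0.006
```

```bash
python3 -m handwheel '{"linear":[[0,0,-5],[0,0,-15],[0,0,-35],[0,0,-60],[0,0,-85],[0,0,-110],[0,0,-130],[0,0,-145],[0,0,-150],[0,0,-150]],"yaw":[0,0,0,0,0,0,0,0,0,0],"jaw":[1,1,1,1,1,1,1,1,1,1]}'; python3 -c "
from h import *
go(410,-310,225,-5.5)"
```

```text
time_s: 4.95
position: [0.5474, -0.0973, 0.2255]
ee_rot: [2.318, 2.118, 0.001]
contact_force: [-0.2, -0.6, -5.2]
gripper_width: 0.638
from [547.4 -97.3 225.5] jawdeg -5.2 w 0.638 F [-0.2 -0.6 -5.2] t 4.95 => lin [-224.2 -117.7    0.3] yaw 0.006
```

```bash
python3 -m handwheel '{"linear":[[-10,-5,0],[-32,-17,0],[-60,-32,0],[-90,-47,0],[-120,-63,0],[-150,-79,0],[-180,-94,0],[-205,-108,0],[-219,-115,0],[-224,-118,0]],"yaw":[0,0,0,0,0,0,0,0,0,0],"jaw":[1,1,1,1,1,1,1,1,1,1]}';  python3 -m handwheel '{"linear":[[0,0,0],[0,0,10],[0,0,30],[0,0,60],[0,0,90],[0,0,115],[0,0,130],[0,0,140],[0,0,144],[0,0,144]],"yaw":[0,0,0,0,0,0,0,0,0,0],"jaw":[1,1,1,1,1,1,1,1,1,1]}'; python3 -c "
from h import *
go(410,-310,74,-5.5);snap('scene','s3')"
```

```text
time_s: 5.95
position: [0.4076, -0.3109, 0.2236]
ee_rot: [-2.32, -2.115, 0.001]
contact_force: [-0.3, -0.3, -4.8]
gripper_width: 0.635
time_s: 6.95
position: [0.4097, -0.3094, 0.0804]
ee_rot: [-2.318, -2.12, 0.0]
contact_force: [-0.1, 0.1, -4.6]
gripper_width: 0.634
from [ 409.7 -309.4   80.4] jawdeg -5.1 w 0.634 F [-0.1  0.1 -4.6] t 6.95 => lin [-0.6  0.4  6.4] yaw 0.007
```

View pics/s3.png

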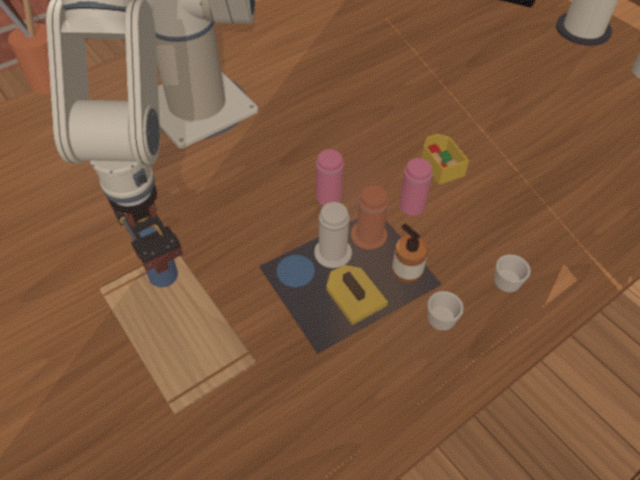

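The blue jar hangs upright just above the board at (163,272), and the blue coaster at (296,270) is free. I'll set it down and release.

```bash
python3 -m handwheel '{"linear":[[0,0,2],[0,0,4],[0,0,6],[0,0,6.5],[0,0,6.5],[0,0,6.5],[0,0,6.5],[0,0,6.5]],"yaw":[0,0,0,0,0,0,0,0],"jaw":[1,1,1,1,1,0.2,-0.6,-0.6]}'; python3 -m handwheel '{"linear":[[0,0,0],[0,0,-10],[0,0,-35],[0,0,-70],[0,0,-105],[0,0,-135],[0,0,-150],[0,0,-150]],"yaw":[0,0,0,0,0,0,0,0],"jaw":[-0.6,-0.6,-0.6,-0.6,-0.6,-0.6,-0.6,-0.6]}'; python3 -c "
from h import *
go(553.5,-12,225,-5.5);snap('scene','s4')"
```

```text
time_s: 7.8
position: [0.4099, -0.3101, 0.0746]
ee_rot: [2.318, 2.118, 0.0]
contact_force: [-0.2, 0.2, -0.4]
gripper_width: 0.776
time_s: 8.6
position: [0.4107, -0.3108, 0.2274]
ee_rot: [2.315, 2.115, 0.001]
contact_force: [-0.3, 0.3, 0.1]
gripper_width: 0.802
from [ 410.7 -310.8  227.4] jawdeg -5.2 w 0.802 F [-0.3  0.3  0.1] t 8.60 => lin [310.4 115.3   1.9] yaw 0.006
```

View pics/s4.png

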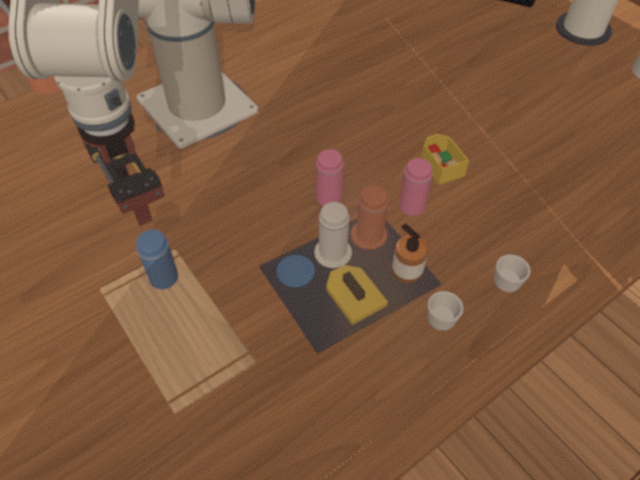

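The blue jar stands on the board at (159,262). Next is the white jar.

```bash
python3 -m handwheel '{"linear":[[20,7,0],[60,22,0],[105,38,0],[150,55,0],[195,72,0],[240,88,0],[280,103,0],[303,112,0],[310,115,0],[310,115,0]],"yaw":[0,0,0,0,0,0,0,0,0,0],"jaw":[-0.6,-0.6,-0.6,-0.6,-0.6,-0.6,-0.6,-0.6,-0.6,-0.6]}'; python3 -m handwheel '{"linear":[[0,0,0],[0,0,10],[0,0,35],[0,0,60],[0,0,85],[0,0,105],[0,0,105],[0,0,105]],"yaw":[0,0,0,0,0,0,0,0],"jaw":[-0.6,-0.6,-0.6,-0.6,-0.6,-0.6,-0.6,-0.6]}'; python3 -c "
from h import *
go(553.5,-12,75,-5.5);snap('scene','s5')"
```

```text
time_s: 9.65
position: [0.5514, -0.0108, 0.223]
ee_rot: [-2.316, -2.12, 0.003]
contact_force: [0.3, -1.0, -1.3]
gripper_width: 0.8
time_s: 10.45
position: [0.5514, -0.0122, 0.119]
ee_rot: [-2.32, -2.117, 0.001]
contact_force: [1.0, 0.1, -0.3]
gripper_width: 0.803
from [551.4 -12.2 119. ] jawdeg -5.2 w 0.803 F [ 1.   0.1 -0.3] t 10.45 => lin [ 0.4  2.1 44. ] yaw 0.005
```

View pics/s5.png

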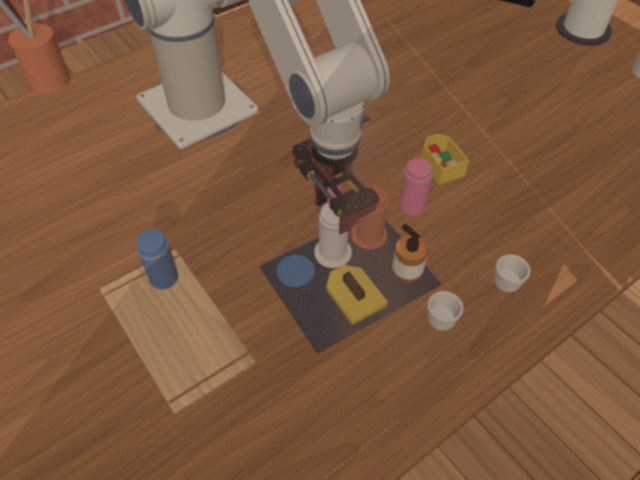

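The fingers straddle the white jar's top at about (338,210). I'll go down, grip and lift.

```bash
python3 -m handwheel '{"linear":[[0.5,2,15],[0.5,2,30],[0.5,2,44],[0.5,2,44],[0.5,2,44],[0.5,2,44],[0.5,2,44],[0.5,2,44],[0.5,2,44],[0.5,2,44]],"yaw":[0,0,0,0,0,0,0,0,0,0],"jaw":[-0.6,-0.6,-0.6,-0.6,0.2,1,1,1,1,1]}'; python3 -m handwheel '{"linear":[[0,0,-5],[0,0,-15],[0,0,-35],[0,0,-60],[0,0,-85],[0,0,-110],[0,0,-130],[0,0,-145],[0,0,-150],[0,0,-150]],"yaw":[0,0,0,0,0,0,0,0,0,0],"jaw":[1,1,1,1,1,1,1,1,1,1]}'; python3 -c "
from h import *
go(510,-365,225,-5.5)"
```

```text
time_s: 11.5
position: [0.5537, -0.011, 0.0753]
ee_rot: [-2.319, -2.119, 0.0]
contact_force: [-2.1, -0.8, -0.3]
gripper_width: 0.637
time_s: 12.5
position: [0.5543, -0.0111, 0.2262]
ee_rot: [2.318, 2.118, 0.002]
contact_force: [-0.5, -0.5, -4.4]
gripper_width: 0.633
from [554.3 -11.1 226.2] jawdeg -5.2 w 0.633 F [-0.5 -0.5 -4.4] t 12.50 => lin [-356.4  -12.3    1.2] yaw 0.006
```

```bash
python3 -m handwheel '{"linear":[[-15,0,0],[-50,-2,0],[-92,-3,0],[-136,-5,0],[-180,-6,0],[-224,-8,0],[-268,-9,0],[-308,-11,0],[-340,-12,0],[-356,-12,0]],"yaw":[0,0,0,0,0,0,0,0,0,0],"jaw":[1,1,1,1,1,1,1,1,1,1]}';  python3 -m handwheel '{"linear":[[0,0,0],[0,0,10],[0,0,30],[0,0,60],[0,0,90],[0,0,115],[0,0,130],[0,0,140],[0,0,145],[0,0,145]],"yaw":[0,0,0,0,0,0,0,0,0,0],"jaw":[1,1,1,1,1,1,1,1,1,1]}'; python3 -c "
from h import *
go(510,-365,74,-5.5);snap('scene','s6')"
```

```text
time_s: 13.5
position: [0.5083, -0.3676, 0.2238]
ee_rot: [-2.321, -2.115, 0.001]
contact_force: [-0.2, 1.0, -3.7]
gripper_width: 0.632
time_s: 14.5
position: [0.5102, -0.3643, 0.0801]
ee_rot: [-2.319, -2.12, -0.0]
contact_force: [0.5, -0.2, -4.7]
gripper_width: 0.634
from [ 510.2 -364.3   80.1] jawdeg -5.1 w 0.634 F [ 0.5 -0.2 -4.7] t 14.50 => lin [-0.7 -0.1  6.1] yaw 0.006
```

View pics/s6.png

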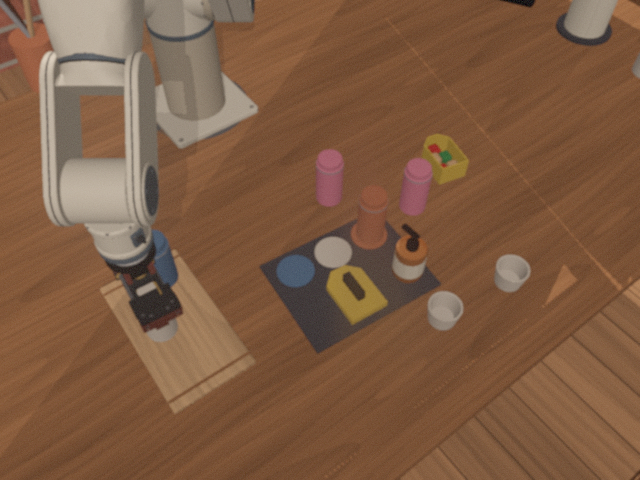

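The white jar is upright just above the board at (162,325), and the blue one still stands at (163,262). I'll release it and move on to terracotta.

```bash
python3 -m handwheel '{"linear":[[0,0,2],[0,0,4],[0,0,6],[0,0,6.5],[0,0,6.5],[0,0,6.5],[0,0,6.5],[0,0,6.5]],"yaw":[0,0,0,0,0,0,0,0],"jaw":[1,1,1,1,1,0.2,-0.6,-0.6]}'; python3 -m handwheel '{"linear":[[0,0,0],[0,0,-10],[0,0,-35],[0,0,-70],[0,0,-105],[0,0,-135],[0,0,-150],[0,0,-150]],"yaw":[0,0,0,0,0,0,0,0],"jaw":[-0.6,-0.6,-0.6,-0.6,-0.6,-0.6,-0.6,-0.6]}'; python3 -c "
from h import *
go(562.6,73,225,-5.5);snap('scene','s7')"
```

```text
time_s: 15.35
position: [0.5102, -0.3646, 0.0738]
ee_rot: [2.319, 2.119, 0.0]
contact_force: [0.3, 0.8, -0.0]
gripper_width: 0.775
time_s: 16.15
position: [0.5111, -0.3653, 0.2263]
ee_rot: [2.316, 2.116, 0.001]
contact_force: [0.3, -0.5, -0.1]
gripper_width: 0.799
from [ 511.1 -365.3  226.3] jawdeg -5.2 w 0.799 F [ 0.3 -0.5 -0.1] t 16.15 => lin [4.412e+02 1.190e+01 3.000e-01] yaw 0.006
```

View pics/s7.png

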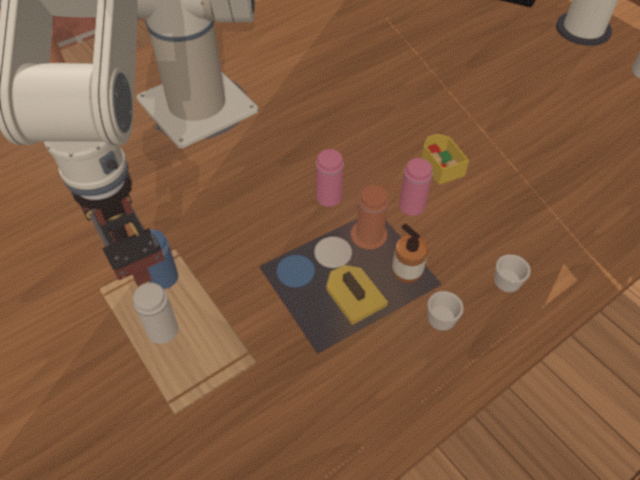

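The white jar is upright at (155,313). Terracotta next.

```bash
python3 -m handwheel '{"linear":[[20,1,0],[65,2,0],[114,3,0],[163,4,0],[212,6,0],[261,7,0],[310,8,0],[355,10,0],[395,11,0],[422,12,0]],"yaw":[0,0,0,0,0,0,0,0,0,0],"jaw":[-0.6,-0.6,-0.6,-0.6,-0.6,-0.6,-0.6,-0.6,-0.6,-0.6]}'; python3 -m handwheel '{"linear":[[14,0,0],[19,0,0],[19,0,10],[19,0,35],[19,0,60],[19,0,85],[19,0,105],[19,0,105],[19,0,105]],"yaw":[0,0,0,0,0,0,0,0,0],"jaw":[-0.6,-0.6,-0.6,-0.6,-0.6,-0.6,-0.6,-0.6,-0.6]}'; python3 -c "
from h import *
go(562.6,73,77,-5.5);snap('scene','s8')"
```

```text
time_s: 17.2
position: [0.5581, 0.0581, 0.2216]
ee_rot: [-2.315, -2.12, 0.004]
contact_force: [0.1, 0.1, -0.4]
gripper_width: 0.801
time_s: 18.1
position: [0.5612, 0.0725, 0.1182]
ee_rot: [-2.32, -2.117, 0.002]
contact_force: [-0.2, -0.1, -0.0]
gripper_width: 0.803
from [561.2  72.5 118.2] jawdeg -5.2 w 0.803 F [-0.2 -0.1 -0. ] t 18.10 => lin [ 0.7  1.4 41.2] yaw 0.005
```

View pics/s8.png

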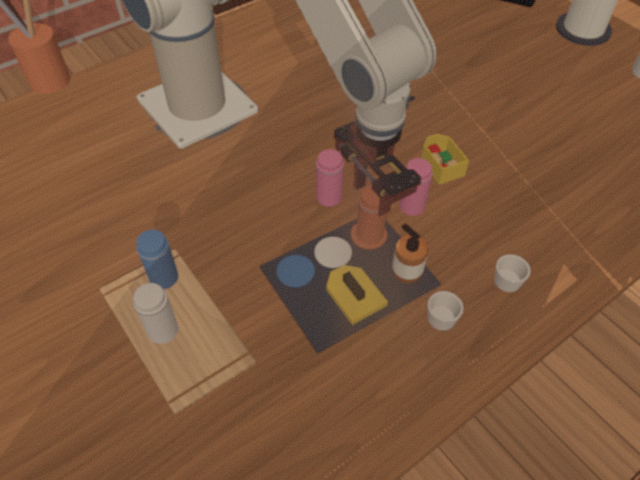

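The fingers are around the terracotta jar's top at (375,192), and the gripper is still above the soap pump at (410,232). I'll go down, grip and lift.

```bash
python3 -m handwheel '{"linear":[[0.5,1.5,15],[0.5,1.5,30],[0.5,1.5,41],[0.5,1.5,41],[0.5,1.5,41],[0.5,1.5,41],[0.5,1.5,41],[0.5,1.5,41],[0.5,1.5,41],[0.5,1.5,41]],"yaw":[0,0,0,0,0,0,0,0,0,0],"jaw":[-0.6,-0.6,-0.6,-0.6,0.2,1,1,1,1,1]}'; python3 -c "
from h import *
go(562.6,73,77,-5.5)"; python3 -m handwheel '{"linear":[[0,0,-5],[0,0,-15],[0,0,-35],[0,0,-60],[0,0,-85],[0,0,-110],[0,0,-130],[0,0,-145],[0,0,-148],[0,0,-148]],"yaw":[0,0,0,0,0,0,0,0,0,0],"jaw":[1,1,1,1,1,1,1,1,1,1]}'; python3 -c "
from h import *
go(610,-310,225,-5.5)"
```

```text
time_s: 19.15
position: [0.5634, 0.074, 0.078]
ee_rot: [2.319, 2.119, 0.001]
contact_force: [0.9, 0.8, 0.5]
gripper_width: 0.634
from [563.4  74.   78. ] jawdeg -5.2 w 0.634 F [0.9 0.8 0.5] t 19.15 => lin [-1.1 -0.7  1. ] yaw 0.006
time_s: 20.15
position: [0.5631, 0.074, 0.2263]
ee_rot: [2.319, 2.119, 0.001]
contact_force: [-0.3, 0.4, -2.8]
gripper_width: 0.633
from [563.1  74.  226.3] jawdeg -5.2 w 0.633 F [-0.3  0.4 -2.8] t 20.15 => lin [-378.2   81.2    1.3] yaw 0.006
```

```bash
python3 -m handwheel '{"linear":[[-15,3,0],[-52,11,0],[-96,21,0],[-141,30,0],[-186,40,0],[-231,50,0],[-276,59,0],[-320,69,0],[-358,77,0],[-378,81,0]],"yaw":[0,0,0,0,0,0,0,0,0,0],"jaw":[1,1,1,1,1,1,1,1,1,1]}';  python3 -m handwheel '{"linear":[[0,0,0],[0,0,10],[0,0,30],[0,0,60],[0,0,90],[0,0,115],[0,0,130],[0,0,139],[0,0,142],[0,0,142]],"yaw":[0,0,0,0,0,0,0,0,0,0],"jaw":[1,1,1,1,1,1,1,1,1,1]}'; python3 -c "
from h import *
go(610,-310,77,-5.5);snap('scene','s9')"
```

```text
time_s: 21.15
position: [0.6087, -0.3136, 0.224]
ee_rot: [-2.321, -2.115, 0.002]
contact_force: [0.3, 1.0, -3.1]
gripper_width: 0.633
time_s: 22.15
position: [0.6102, -0.3096, 0.0841]
ee_rot: [2.318, 2.119, 0.0]
contact_force: [-0.2, 0.4, -2.6]
gripper_width: 0.637
from [ 610.2 -309.6   84.1] jawdeg -5.1 w 0.637 F [-0.2  0.4 -2.6] t 22.15 => lin [-0.4 -0.2  7.1] yaw 0.006
```

View pics/s9.png

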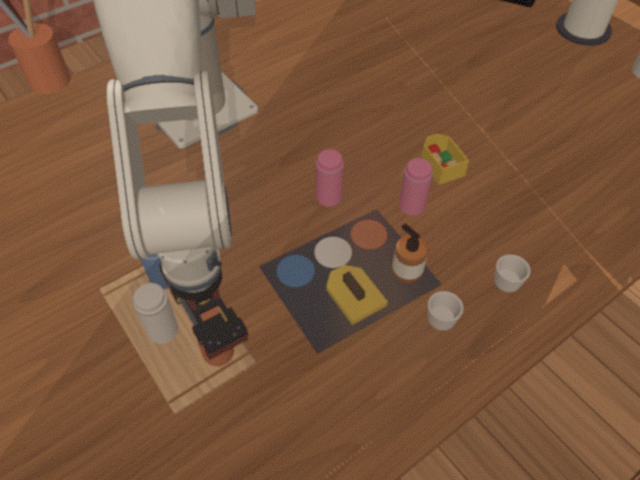

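The terracotta jar is just above the board at (218,352) and all three coasters are clear. I'll set it down.

```bash
python3 -m handwheel '{"linear":[[0,0,2],[0,0,4],[0,0,6],[0,0,7],[0,0,7],[0,0,7],[0,0,7],[0,0,7]],"yaw":[0,0,0,0,0,0,0,0],"jaw":[1,1,1,1,1,0.2,-0.6,-0.6]}'; python3 -m handwheel '{"linear":[[0,0,0],[0,0,-10],[0,0,-35],[0,0,-70],[0,0,-105],[0,0,-135],[0,0,-150],[0,0,-150]],"yaw":[0,0,0,0,0,0,0,0],"jaw":[-0.6,-0.6,-0.6,-0.6,-0.6,-0.6,-0.6,-0.6]}'; python3 - <<'E'
from meas import *
snap('scene','s10');snap('top','t10')
im=cv2.imread('pics/t10.png');hsv=cv2.cvtColor(im,cv2.COLOR_BGR2HSV)
for nm in('t10','top0'):
    hsv=cv2.cvtColor(cv2.imread('pics/%s.png'%nm),cv2.COLOR_BGR2HSV)
    m=cv2.inRange(hsv,(21,150,180),(30,255,255));m[:, :300]=0
    c=comp(m)[0];H=cv2.convexHull(c);print('lid',cv2.minAreaRect(back('top',H[:,0],.022).astype(np.float32)*1000),cv2.boundingRect(c))
go(650,-39.7,225,-5.4)
E
```

```text
time_s: 23.0
position: [0.6102, -0.31, 0.0769]
ee_rot: [2.318, 2.119, 0.001]
contact_force: [0.6, -0.6, 0.4]
gripper_width: 0.774
time_s: 23.8
position: [0.611, -0.3104, 0.2296]
ee_rot: [2.316, 2.116, 0.003]
contact_force: [0.2, -1.0, -0.3]
gripper_width: 0.798
lid ((651.3739013671875, -40.141639709472656), (76.95232391357422, 110.99921417236328), 84.57487487792969) (320, 158, 42, 56)
lid ((651.2193603515625, -40.23579406738281), (77.95442962646484, 112.44474029541016), 84.56940460205078) (320, 158, 42, 57)
from [ 609.3 -309.5  225.8] jawdeg -5.2 w 0.801 F [-0.4  0.4 -0.8] t 23.90 => lin [272.4  16.3   0.9] yaw 0.004
```

View pics/t10.png

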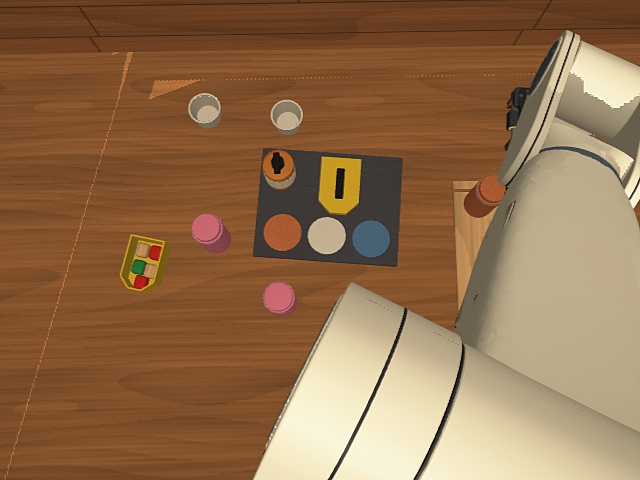

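View pics/s10.png

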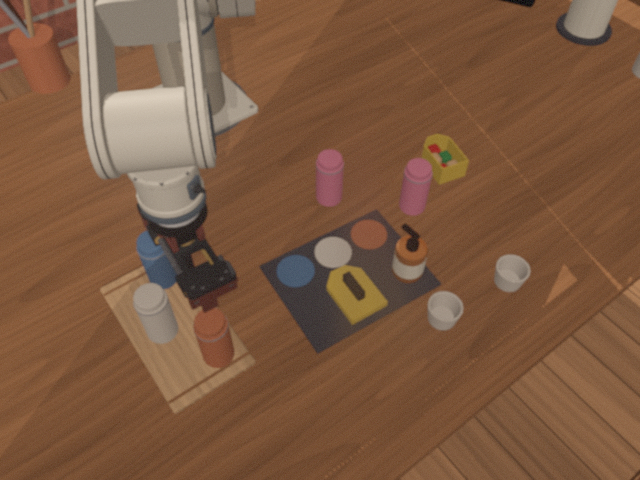

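All three jars are upright on the board (scene: blue (158,255), white (155,313), terracotta (213,338)), and the lid is unmoved to within 0.2 mm. Now the lid: its bar is gripped end to end so the gripper body stays away from the soap.

```bash
python3 - <<'E'
from meas import *
hsv=cv2.cvtColor(cv2.imread('pics/t10.png'),cv2.COLOR_BGR2HSV)
for k,(lo,hi) in R.items():
    m=cv2.inRange(hsv,lo,hi);m2=np.zeros_like(m);m2[205:262,255:400]=m[205:262,255:400]
    c=comp(m2)[0];P=back('top',c[:,0].astype(float),.013);print(k,circ(P,.0365),cv2.minEnclosingCircle((P*1000).astype(np.float32)))
E
python3 -m handwheel '{"linear":[[15,1,0],[50,3,0],[92,5,0],[135,8,0],[178,11,0],[215,13,0],[245,15,0],[265,16,0],[272,16,0],[272,16,0]],"yaw":[0,0,0,0,0,0,0,0,0,0],"jaw":[-0.6,-0.6,-0.6,-0.8,-0.9,-0.95,-0.95,-0.95,-0.95,-0.95]}'; python3 -m handwheel '{"linear":[[0,0,0],[0,0,20],[0,0,50],[0,0,80],[0,0,110],[0,0,135],[0,0,150],[0,0,155],[0,0,155],[0,0,155]],"yaw":[0,0,0,0,0,0,0,0,0,0],"jaw":[-0.95,-0.95,-0.95,-0.95,-0.95,-0.95,-0.95,-0.95,-0.95,-0.95]}'; python3 - <<'E'
from meas import *
go(651,-40,25,-5.4);snap('scene','s11')
E
```

```text
terr (array([0.56200759, 0.07301662]), np.float64(0.0007305022655829868)) ((562.410400390625, 73.04072570800781), 37.03462600708008)
white (array([ 0.5538344 , -0.01248072]), np.float64(0.0006773321359929258)) ((553.948974609375, -12.300539016723633), 37.208988189697266)
blue (array([ 0.54557328, -0.09787735]), np.float64(0.0007139528033510199)) ((545.4857788085938, -97.91665649414062), 36.941383361816406)
time_s: 24.9
position: [0.6495, -0.039, 0.2253]
ee_rot: [-2.316, -2.12, 0.002]
contact_force: [-0.6, -0.8, -0.0]
gripper_width: 0.977
time_s: 25.9
position: [0.6511, -0.0406, 0.0729]
ee_rot: [2.318, 2.118, 0.002]
contact_force: [0.4, 0.4, -0.5]
gripper_width: 0.975
from [651.1 -40.6  72.9] jawdeg -5.2 w 0.975 F [ 0.4  0.4 -0.5] t 25.90 => lin [ 0.6 -0.2 47.9] yaw 0.004
```

View pics/s11.png

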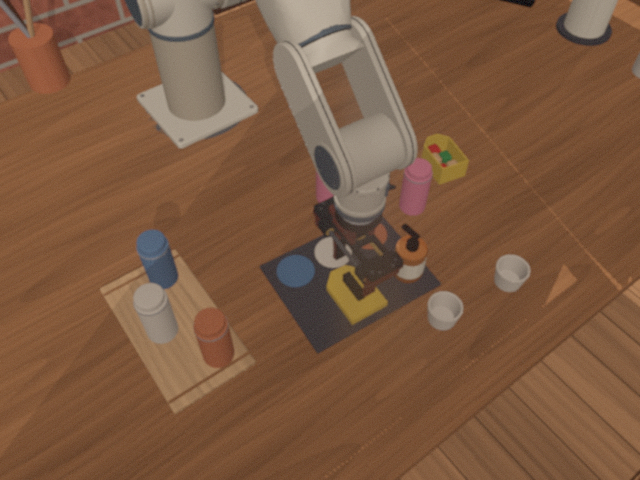

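The fingers straddle the lid bar from above, projecting near (365,275). The soap at (409,258) is clear in y.

```bash
python3 -m handwheel '{"linear":[[0.5,0,15],[0.5,0,28],[0.5,0,38],[0.5,0,44],[0.5,0,47],[0.5,0,47],[0.5,0,47]],"yaw":[0,0,0,0,0,0,0],"jaw":[-0.95,-0.95,-0.95,-0.95,-0.95,-0.95,-0.95]}'; python3 - <<'E'
from meas import *
go(651,-40,25,-5.4);im=snap('scene','s12')[:,:,::-1]
cv2.imwrite('pics/s12c.png',cv2.resize(im[190:340,270:460],None,fx=4,fy=4,interpolation=cv2.INTER_CUBIC))
E
```

```text
time_s: 26.65
position: [0.6504, -0.0398, 0.0248]
ee_rot: [2.319, 2.119, 0.0]
contact_force: [0.2, -0.2, -0.6]
gripper_width: 0.977
from [650.4 -39.8  24.8] jawdeg -5.2 w 0.977 F [ 0.2 -0.2 -0.6] t 26.65 => lin [-0.1  0.6 -0.2] yaw 0.004
```

View pics/s12c.png

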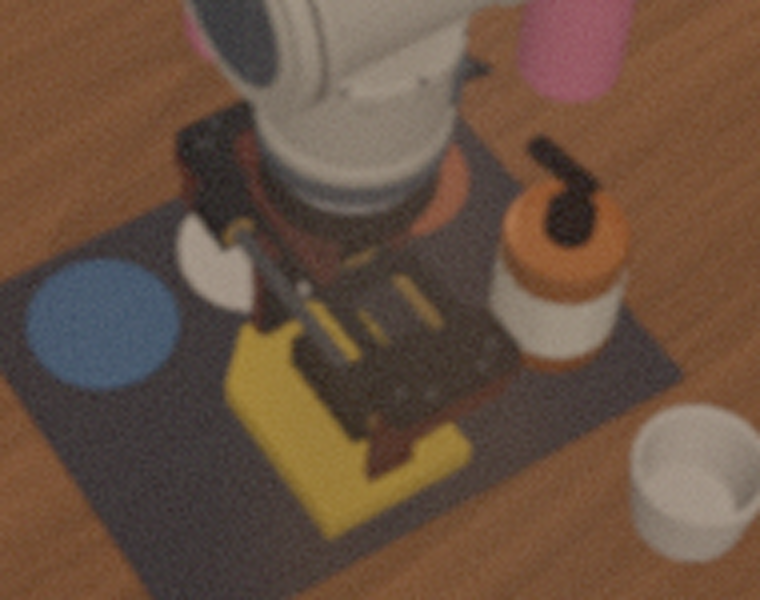

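The fingers stand over the lid plate on either side of the bar, and the soap (crop 560,280) is not touched. I'll close and lift.

```bash
python3 -m handwheel '{"linear":[[0,0,0],[0,0,0],[0,0,0],[0,0,0],[0,0,0],[0,0,0],[0,0,0],[0,0,0]],"yaw":[0,0,0,0,0,0,0,0],"jaw":[-0.3,0.3,1,1,1,1,1,1]}'; python3 -m handwheel '{"linear":[[0,0,-3],[0,0,-10],[0,0,-25],[0,0,-50],[0,0,-80],[0,0,-110],[0,0,-140],[0,0,-160],[0,0,-165],[0,0,-165]],"yaw":[0,0,0,0,0,0,0,0,0,0],"jaw":[1,1,1,1,1,1,1,1,1,1]}'; python3 - <<'E'
from meas import *
go(503.6,335.8,190,-13.0);im=snap('scene','s13')[:,:,::-1]
E
```

```text
time_s: 27.5
position: [0.6504, -0.0399, 0.0248]
ee_rot: [2.319, 2.119, 0.0]
contact_force: [-0.3, -0.8, 2.4]
gripper_width: 0.636
time_s: 28.5
position: [0.6506, -0.0398, 0.1911]
ee_rot: [2.318, 2.118, 0.002]
contact_force: [-0.2, 0.2, -1.3]
gripper_width: 0.636
from [650.6 -39.8 191.1] jawdeg -5.2 w 0.636 F [-0.2  0.2 -1.3] t 28.50 => lin [ 360.9 -180.2    0.7] yaw 0.137
```

View pics/s13.png

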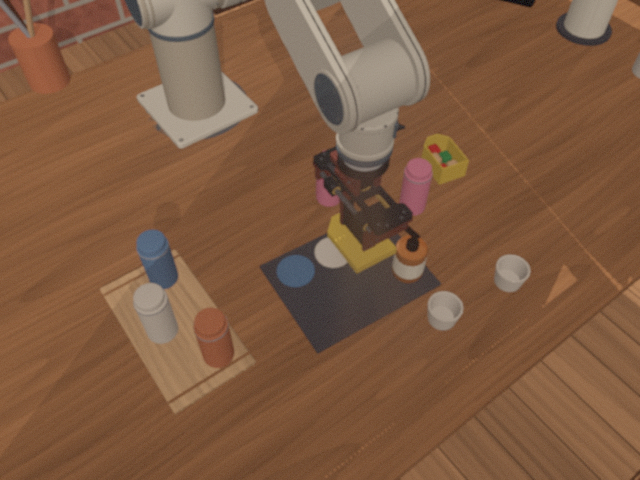

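The lid is held level at (360,240) and the soap and jars are undisturbed. I'll carry it to the box.

```bash
python3 -m handwheel '{"linear":[[14,-7,0],[50,-25,0],[90,-45,0],[130,-65,0],[170,-85,0],[210,-105,0],[250,-125,0],[290,-145,0],[325,-162,0],[350,-175,0]],"yaw":[0,0.015,0.03,0.045,0.06,0.075,0.09,0.105,0.12,0.137],"jaw":[1,1,1,1,1,1,1,1,1,1]}'; python3 -m handwheel '{"linear":[[9,-4,0],[11,-5,0],[11,-5,0],[11,-5,10],[11,-5,35],[11,-5,60],[11,-5,75],[11,-5,80],[11,-5,80],[11,-5,80]],"yaw":[0,0,0,0,0,0,0,0,0,0],"jaw":[1,1,1,1,1,1,1,1,1,1]}'; python3 - <<'E'
from meas import *
go(503.6,335.8,80,-13.0);im=snap('scene','s14')[:,:,::-1];snap('top','t14')
cv2.imwrite('pics/s14c.png',cv2.resize(im[80:230,350:520],None,fx=4,fy=4,interpolation=cv2.INTER_CUBIC))
E
```

```text
time_s: 29.55
position: [0.5046, 0.3269, 0.1882]
ee_rot: [-2.457, -1.956, 0.004]
contact_force: [0.4, -0.1, -1.5]
gripper_width: 0.635
time_s: 30.55
position: [0.5057, 0.3364, 0.1104]
ee_rot: [2.459, 1.955, 0.002]
contact_force: [0.5, -0.3, -0.2]
gripper_width: 0.635
from [505.7 336.4 110.4] jawdeg -13.0 w 0.635 F [ 0.5 -0.3 -0.2] t 30.55 => lin [-1.1 -1.9 30.4] yaw -0.000
```

View pics/s14c.png

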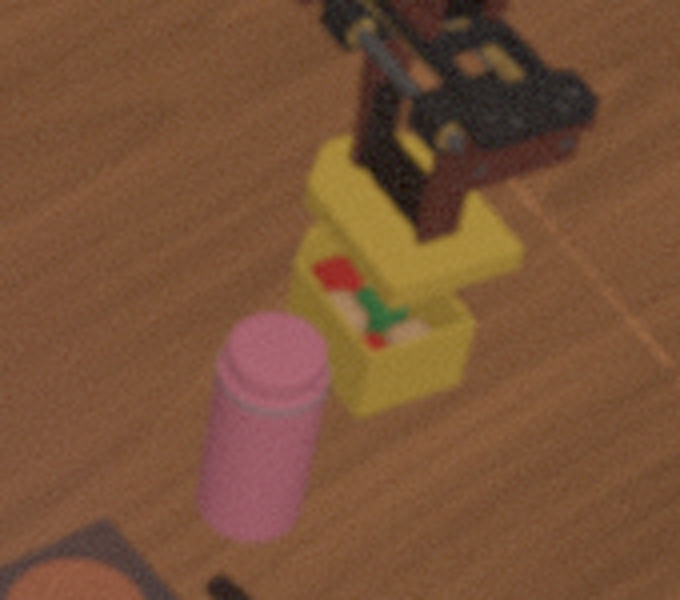

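View pics/t14.png

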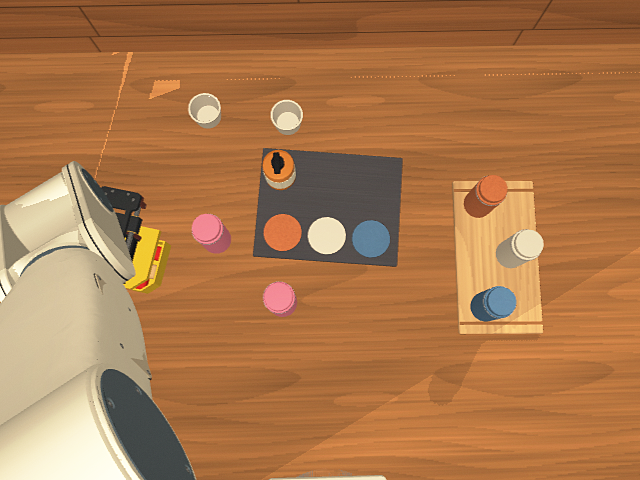

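The lid hangs above the box with cut corners over cut corners (scene crop: lid (410,215), box (385,320)). I'll correct by 1–2 mm and go down in two stages, checking the force.

```bash
python3 -m handwheel '{"linear":[[-1,-2,8],[-1,-2,18],[-1,-2,28],[-1,-2,36],[-1,-2,40],[-1,-2,40],[-1,-2,40]],"yaw":[0,0,0,0,0,0,0],"jaw":[1,1,1,1,1,1,1]}'; python3 - <<'E'
from meas import *
go(503.6,335.8,55,-13.0);im=snap('scene','s15')[:,:,::-1]
cv2.imwrite('pics/s15c.png',cv2.resize(im[110:210,390:490],None,fx=6,fy=6,interpolation=cv2.INTER_CUBIC))
E
```

```text
time_s: 31.35
position: [0.5029, 0.3359, 0.0696]
ee_rot: [-2.459, -1.956, 0.0]
contact_force: [0.8, -0.1, -1.2]
gripper_width: 0.639
from [502.9 335.9  69.6] jawdeg -13.0 w 0.639 F [ 0.8 -0.1 -1.2] t 31.35 => lin [ 0.1  0.7 14.6] yaw -0.000
```

View pics/s15c.png

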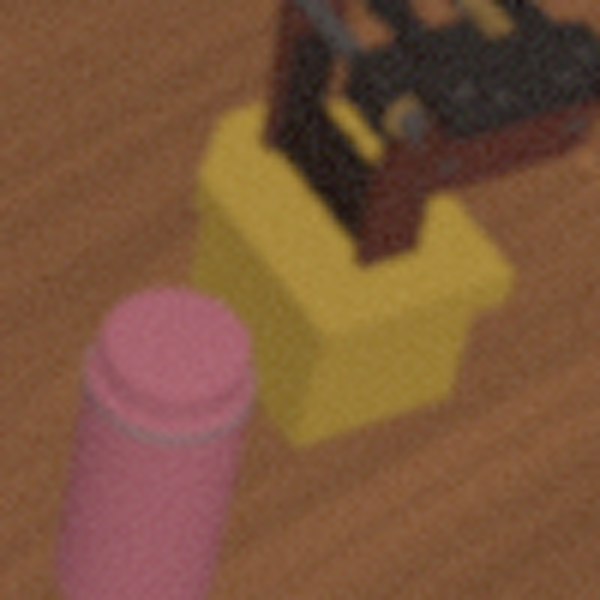

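The lid is just above the rim and looks aligned. I'll lower it slowly.

```bash
python3 -m handwheel '{"linear":[[0,0.5,2],[0,0.5,4],[0,0.5,6],[0,0.5,8],[0,0.5,9],[0,0.5,10]],"yaw":[0,0,0,0,0,0],"jaw":[1,1,1,1,1,1]}'; python3 - <<'E'
from meas import *
go(503.6,335.8,55,-13.0)
E
```

```text
time_s: 32.0
position: [0.5033, 0.3357, 0.0595]
ee_rot: [-2.459, -1.955, 0.0]
contact_force: [-0.1, 0.2, -1.2]
gripper_width: 0.632
from [503.3 335.7  59.5] jawdeg -13.0 w 0.632 F [-0.1  0.2 -1.2] t 32.00 => lin [0.2 0.3 4.5] yaw -0.000
```

No resistance with the skirt about 5 mm over the rim. I'll take it the rest of the way down, release and back off.

```bash
python3 -m handwheel '{"linear":[[0,0,1.5],[0,0,3],[0,0,4],[0,0,4.5],[0,0,4.5]],"yaw":[0,0,0,0,0],"jaw":[1,1,1,1,1]}'; python3 -m handwheel '{"linear":[[0,0,0],[0,0,0],[0,0,0],[0,0,0],[0,0,0]],"yaw":[0,0,0,0,0],"jaw":[0.2,-0.5,-0.8,-0.8,-0.8]}'; python3 -m handwheel '{"linear":[[0,0,-5],[0,0,-20],[0,0,-50],[0,0,-90],[0,0,-130],[0,0,-160],[0,0,-165]],"yaw":[0,0,0,0,0,0,0],"jaw":[-0.8,-0.8,-0.8,-0.8,-0.8,-0.8,-0.8]}'; python3 - <<'E'
from meas import *
go(410,-310,220,-5.5)
E
```

```text
time_s: 32.5
position: [0.5033, 0.3357, 0.0551]
ee_rot: [-2.459, -1.956, 0.0]
contact_force: [0.2, 0.4, -0.8]
gripper_width: 0.634
time_s: 33.0
position: [0.5034, 0.3357, 0.0553]
ee_rot: [2.459, 1.956, 0.0]
contact_force: [-0.1, 0.1, -0.6]
gripper_width: 0.893
time_s: 33.7
position: [0.5054, 0.337, 0.2259]
ee_rot: [2.458, 1.955, 0.013]
contact_force: [-0.6, -0.6, -0.4]
gripper_width: 0.9
from [505.4 337.  225.9] jawdeg -13.0 w 0.900 F [-0.6 -0.6 -0.4] t 33.70 => lin [-651.9   52.7    2.2] yaw -0.131
```

```bash
python3 -m handwheel '{"linear":[[-20,2,0],[-60,5,0],[-105,9,0],[-150,13,0],[-195,16,0],[-240,20,0],[-285,24,0],[-330,27,0],[-370,30,0],[-400,32,0]],"yaw":[-0.01,-0.03,-0.05,-0.07,-0.09,-0.11,-0.131,-0.131,-0.131,-0.131],"jaw":[-0.8,-0.8,-0.6,-0.6,-0.6,-0.6,-0.6,-0.6,-0.6,-0.6]}'; python3 - <<'E'
from meas import *
s=snap('scene','s16')[:,:,::-1];t=snap('top','t16')[:,:,::-1]
a=cv2.resize(s[110:200,390:490],(500,450),interpolation=cv2.INTER_CUBIC);b=cv2.resize(t[220:310,100:180][:, :],(300,338),interpolation=cv2.INTER_CUBIC)
b=cv2.copyMakeBorder(b,0,112,0,0,cv2.BORDER_CONSTANT);cv2.imwrite('pics/c16.png',np.hstack([a,b]))
hsv=cv2.cvtColor(t,cv2.COLOR_BGR2HSV);m=cv2.inRange(hsv,(21,150,180),(30,255,255));m[:,200:]=0
H=cv2.convexHull(comp(m)[0]);print('lid',cv2.minAreaRect(back('top',H[:,0],.052).astype(np.float32)*1000))
hsv=cv2.cvtColor(cv2.imread('pics/t14.png'),cv2.COLOR_BGR2HSV)
for k,(x,y) in {'terr':(610,-310),'white':(510,-365),'blue':(410,-310)}.items():
    lo,hi=R[k];m=cv2.inRange(hsv,lo,hi)
    if k=='white': m=cv2.inRange(hsv,(15,0,120),(30,75,255))
    m[:,:450]=0;n=proj('top',(x/1000,y/1000,.132));cs=comp(m)[0];
    print(k,cv2.boundingRect(cs),n)
    # top lid disc: points away from base (right side)
    b=proj('top',(x/1000,y/1000,.012));d=(n-b)/np.linalg.norm(n-b)
    p=cs[:,0].astype(float);q=(p-n)@d;print('   ',circ(back('top',p[q>2],.132),.0245))
go(410,-310,220,-5.5)
E
```

```text
time_s: 34.7
position: [0.4433, -0.0632, 0.22]
ee_rot: [-2.326, -2.111, 0.001]
contact_force: [-0.1, -0.3, -0.2]
gripper_width: 0.799
lid ((503.654541015625, 335.48394775390625), (77.91423797607422, 112.34480285644531), 76.72300720214844)
terr (451, 0, 189, 480) [494.7085293  188.16807676]
    (array([ 0.8144615 , -0.48268721]), np.float64(0.2179558070697633))
white (497, 230, 47, 39) [530.41173249 242.88428479]
    (array([ 0.50769642, -0.36285411]), np.float64(0.0006091467665107137))
blue (472, 287, 45, 35) [503.51231277 301.0108994 ]
    (array([ 0.40797489, -0.30694599]), np.float64(0.0004636230290869374))
from [443.4 -63.8 220. ] jawdeg -5.7 w 0.798 F [0.  0.5 1.2] t 34.80 => lin [-2.483e+02 -8.700e+00  1.000e-01] yaw -0.004
```

View pics/c16.png

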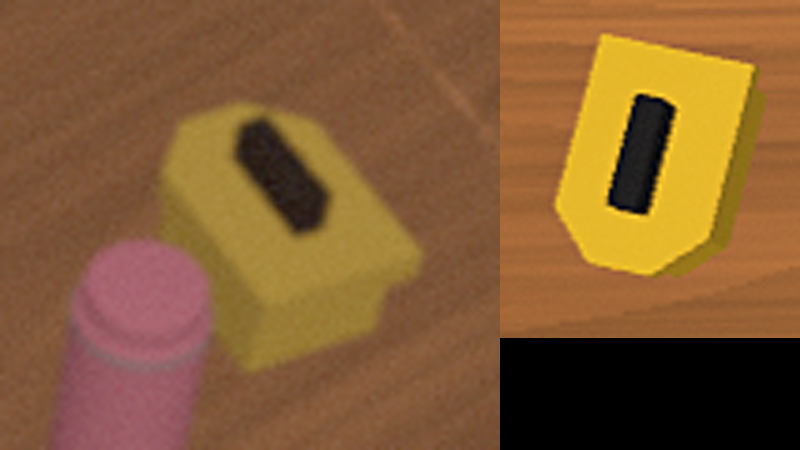

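The lid is seated. At plate height z=52 mm its centre is (503.7,335.5) against the box's (503.6,335.8), the size is right and the cut corners match. Now back for the blue jar.

```bash
python3 -m handwheel '{"linear":[[-20,-1,0],[-58,-2,0],[-98,-4,0],[-138,-5,0],[-178,-6,0],[-212,-8,0],[-237,-9,0],[-248,-9,0],[-248.5,-9,0],[-248.5,-9,0]],"yaw":[0,0,0,0,0,0,0,0,0,0],"jaw":[-0.6,-0.6,-0.6,-0.6,-0.6,-0.6,-0.6,-0.6,-0.6,-0.6]}'; python3 -m handwheel '{"linear":[[0,0,0],[0,0,10],[0,0,35],[0,0,60],[0,0,85],[0,0,98],[0,0,98],[0,0,98]],"yaw":[0,0,0,0,0,0,0,0],"jaw":[-0.6,-0.6,-0.6,-0.6,-0.6,-0.6,-0.6,-0.6]}'; python3 -c "
from h import *
go(410,-310,75,-5.2);snap('scene','s17')"
```

```text
time_s: 35.8
position: [0.4117, -0.3066, 0.2199]
ee_rot: [-2.324, -2.112, -0.0]
contact_force: [-0.5, 0.8, -0.2]
gripper_width: 0.807
time_s: 36.6
position: [0.412, -0.3077, 0.1224]
ee_rot: [-2.325, -2.113, -0.0]
contact_force: [0.6, -0.6, 0.6]
gripper_width: 0.801
from [ 412.  -307.7  122.4] jawdeg -5.5 w 0.801 F [ 0.6 -0.6  0.6] t 36.60 => lin [-2.5 -1.7 47.4] yaw -0.005
```

View pics/s17.png

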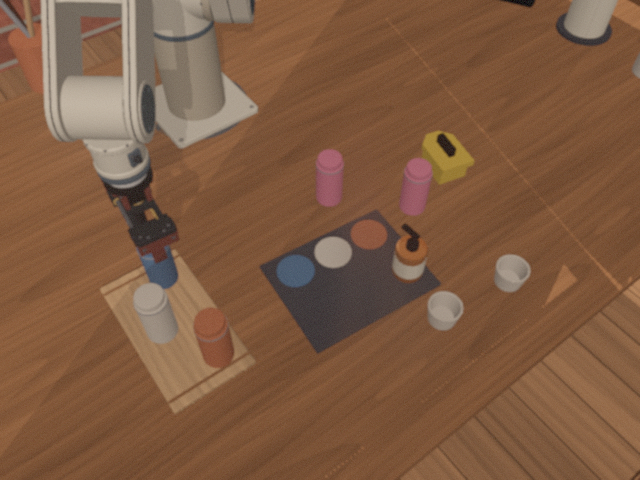

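The fingers are around the blue jar's top at (155,245). I'll go down, grip and lift.

```bash
python3 -m handwheel '{"linear":[[-2.5,-1.5,5],[-2.5,-1.5,25],[-2.5,-1.5,40],[-2.5,-1.5,47.5],[-2.5,-1.5,47.5],[-2.5,-1.5,47.5],[-2.5,-1.5,47.5],[-2.5,-1.5,47.5],[-2.5,-1.5,47.5],[-2.5,-1.5,47.5]],"yaw":[0,0,0,0,0,0,0,0,0,0],"jaw":[-0.6,-0.6,-0.6,-0.6,-0.6,0.2,1,1,1,1]}';python3 -c "
from h import *
go(410,-310,74,-5.5)"; python3 -m handwheel '{"linear":[[0,0,-5],[0,0,-15],[0,0,-35],[0,0,-60],[0,0,-85],[0,0,-110],[0,0,-130],[0,0,-145],[0,0,-150],[0,0,-150]],"yaw":[0,0,0,0,0,0,0,0,0,0],"jaw":[1,1,1,1,1,1,1,1,1,1]}'; python3 -c "
from h import *
go(546,-97.6,225,-5.5)"
```

```text
time_s: 37.65
position: [0.4101, -0.3103, 0.0753]
ee_rot: [2.325, 2.112, -0.0]
contact_force: [-2.4, 0.7, 6.4]
gripper_width: 0.635
from [ 410.1 -310.3   75.3] jawdeg -5.5 w 0.635 F [-2.4  0.7  6.4] t 37.65 => lin [ 0.3 -0.1  1.3] yaw 0.000
time_s: 38.65
position: [0.4101, -0.3101, 0.2254]
ee_rot: [2.324, 2.111, 0.0]
contact_force: [0.2, -0.2, -4.5]
gripper_width: 0.633
from [ 410.1 -310.1  225.4] jawdeg -5.5 w 0.633 F [ 0.2 -0.2 -4.5] t 38.65 => lin [224.6 114.9   0.3] yaw 0.000
```

```bash
python3 -m handwheel '{"linear":[[10,5,0],[32,16,0],[60,31,0],[90,46,0],[120,61,0],[150,77,0],[180,92,0],[205,105,0],[219,112,0],[224.5,115,0]],"yaw":[0,0,0,0,0,0,0,0,0,0],"jaw":[1,1,1,1,1,1,1,1,1,1]}';  python3 -m handwheel '{"linear":[[0,0,0],[0,0,10],[0,0,30],[0,0,60],[0,0,90],[0,0,115],[0,0,130],[0,0,139],[0,0,142],[0,0,142]],"yaw":[0,0,0,0,0,0,0,0,0,0],"jaw":[1,1,1,1,1,1,1,1,1,1]}'; python3 -c "
from h import *
go(546,-97.6,76.3,-5.5);snap('scene','s18')"
```

```text
time_s: 39.65
position: [0.546, -0.096, 0.2237]
ee_rot: [-2.322, -2.114, 0.001]
contact_force: [0.6, -0.7, -4.0]
gripper_width: 0.636
time_s: 40.65
position: [0.5463, -0.098, 0.083]
ee_rot: [2.325, 2.112, 0.0]
contact_force: [0.2, 0.1, -3.3]
gripper_width: 0.637
from [546.3 -98.   83. ] jawdeg -5.5 w 0.637 F [ 0.2  0.1 -3.3] t 40.65 => lin [ 0.3 -0.3  6.7] yaw -0.000
```

View pics/s18.png

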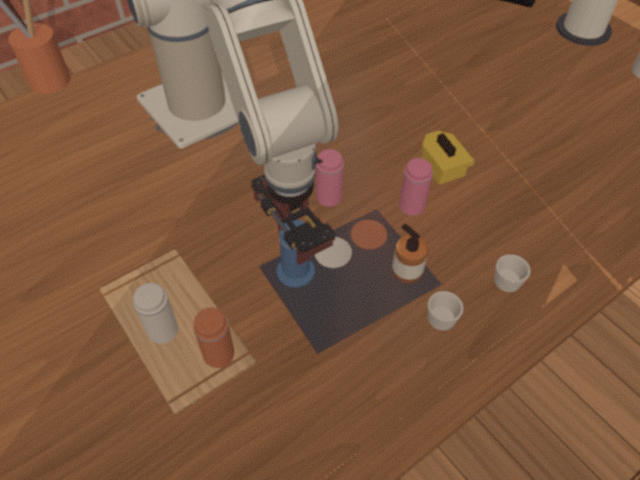

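The blue jar is just above its blue coaster at (296,270). I'll set it down, release and fetch the white jar.

```bash
python3 -m handwheel '{"linear":[[0,0,2],[0,0,4],[0,0,6],[0,0,6.5],[0,0,6.5],[0,0,6.5],[0,0,6.5],[0,0,6.5]],"yaw":[0,0,0,0,0,0,0,0],"jaw":[1,1,1,1,1,0.2,-0.6,-0.6]}'; python3 -m handwheel '{"linear":[[0,0,0],[0,0,-10],[0,0,-35],[0,0,-70],[0,0,-105],[0,0,-135],[0,0,-150],[0,0,-150]],"yaw":[0,0,0,0,0,0,0,0],"jaw":[-0.6,-0.6,-0.6,-0.6,-0.6,-0.6,-0.6,-0.6]}'; python3 -c "
from h import *
go(510.2,-364.5,225,-5.2)"
```

```text
time_s: 41.5
position: [0.5464, -0.0977, 0.0765]
ee_rot: [2.325, 2.112, 0.001]
contact_force: [0.7, 0.8, 0.1]
gripper_width: 0.773
time_s: 42.3
position: [0.5476, -0.0979, 0.2295]
ee_rot: [2.322, 2.109, 0.005]
contact_force: [-0.4, -0.5, -0.2]
gripper_width: 0.803
from [547.6 -97.9 229.5] jawdeg -5.5 w 0.803 F [-0.4 -0.5 -0.2] t 42.30 => lin [-268.9  -11.7    4.6] yaw -0.005
```

```bash
python3 -m handwheel '{"linear":[[-20,-1,0],[-58,-3,0],[-100,-5,0],[-142,-6,0],[-184,-8,0],[-222,-10,0],[-253,-11,0],[-268,-12,0],[-269,-12,0],[-269,-12,0]],"yaw":[0,0,0,0,0,0,0,0,0,0],"jaw":[-0.6,-0.6,-0.6,-0.6,-0.6,-0.6,-0.6,-0.6,-0.6,-0.6]}'; python3 -m handwheel '{"linear":[[0,0,0],[0,0,10],[0,0,35],[0,0,60],[0,0,85],[0,0,105],[0,0,105],[0,0,105]],"yaw":[0,0,0,0,0,0,0,0],"jaw":[-0.6,-0.6,-0.6,-0.6,-0.6,-0.6,-0.6,-0.6]}'; python3 -c "
from h import *
go(510.2,-364.5,74,-5.2);snap('scene','s19')"
```

```text
time_s: 43.3
position: [0.508, -0.3633, 0.2255]
ee_rot: [-2.325, -2.111, -0.0]
contact_force: [0.0, -0.1, 0.2]
gripper_width: 0.799
time_s: 44.1
position: [0.5083, -0.3635, 0.121]
ee_rot: [-2.324, -2.113, 0.0]
contact_force: [0.4, 0.6, -0.2]
gripper_width: 0.799
from [ 508.3 -363.5  121. ] jawdeg -5.5 w 0.799 F [ 0.4  0.6 -0.2] t 44.10 => lin [-0.8  2.  47. ] yaw -0.004
```

View pics/s19.png

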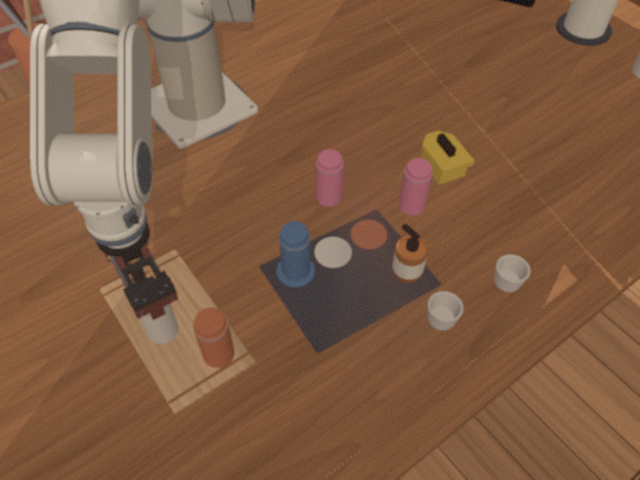

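The blue jar stands on its coaster at (296,255), and the gripper is around the white jar's top at (150,292).

```bash
python3 -m handwheel '{"linear":[[-1,2,5],[-1,2,25],[-1,2,38],[-1,2,45.5],[-1,2,45.5],[-1,2,45.5],[-1,2,45.5],[-1,2,45.5],[-1,2,45.5],[-1,2,45.5]],"yaw":[0,0,0,0,0,0,0,0,0,0],"jaw":[-0.6,-0.6,-0.6,-0.6,-0.6,0.2,1,1,1,1]}';python3 -c "
from h import *
go(510,-364.5,75,-5.5)"; python3 -m handwheel '{"linear":[[0,0,-5],[0,0,-15],[0,0,-35],[0,0,-60],[0,0,-85],[0,0,-110],[0,0,-130],[0,0,-145],[0,0,-150],[0,0,-150]],"yaw":[0,0,0,0,0,0,0,0,0,0],"jaw":[1,1,1,1,1,1,1,1,1,1]}'; python3 -c "
from h import *
go(554,-11.8,225,-5.5)"
```

```text
time_s: 45.15
position: [0.5102, -0.3657, 0.0763]
ee_rot: [2.325, 2.112, -0.0]
contact_force: [-2.8, 0.5, 4.6]
gripper_width: 0.636
from [ 510.2 -365.7   76.3] jawdeg -5.5 w 0.636 F [-2.8  0.5  4.6] t 45.15 => lin [ 1.1 -0.3  1.3] yaw 0.000
time_s: 46.15
position: [0.5102, -0.3655, 0.2261]
ee_rot: [2.325, 2.112, 0.0]
contact_force: [-0.2, -0.6, -4.4]
gripper_width: 0.634
from [ 510.2 -365.5  226.1] jawdeg -5.5 w 0.634 F [-0.2 -0.6 -4.4] t 46.15 => lin [356.2   9.7   1. ] yaw 0.000
```

```bash
python3 -m handwheel '{"linear":[[15,0,0],[50,1,0],[92,2,0],[136,4,0],[180,5,0],[224,6,0],[268,7,0],[308,8,0],[340,9,0],[355.5,10,0]],"yaw":[0,0,0,0,0,0,0,0,0,0],"jaw":[1,1,1,1,1,1,1,1,1,1]}';  python3 -m handwheel '{"linear":[[0,0,0],[0,0,0],[0,0,20],[0,0,50],[0,0,85],[0,0,115],[0,0,130],[0,0,139],[0,0,142],[0,0,142]],"yaw":[0,0,0,0,0,0,0,0,0,0],"jaw":[1,1,1,1,1,1,1,1,1,1]}'; python3 -c "
from h import *
go(554,-12.3,77.3,-5.5);snap('scene','s20')"
```

```text
time_s: 47.15
position: [0.553, -0.0093, 0.2245]
ee_rot: [-2.321, -2.114, 0.002]
contact_force: [-0.5, -0.1, -3.9]
gripper_width: 0.635
time_s: 48.15
position: [0.5547, -0.0128, 0.0842]
ee_rot: [2.325, 2.111, 0.001]
contact_force: [0.5, 0.4, -4.2]
gripper_width: 0.636
from [554.7 -12.8  84.2] jawdeg -5.5 w 0.636 F [ 0.5  0.4 -4.2] t 48.15 => lin [ 0.5 -0.8  6.9] yaw -0.000
```

View pics/s20.png

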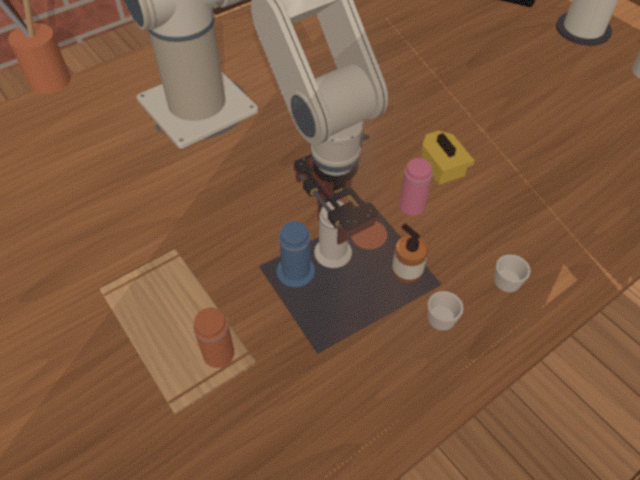

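The white jar is over its coaster at (333,250), with the blue one undisturbed at (296,255). I'll release it and fetch terracotta.

```bash
python3 -m handwheel '{"linear":[[0.5,-0.5,2],[0.5,-0.5,4],[0.5,-0.5,6],[0.5,-0.5,6.8],[0.5,-0.5,6.8],[0.5,-0.5,6.8],[0.5,-0.5,6.8],[0.5,-0.5,6.8]],"yaw":[0,0,0,0,0,0,0,0],"jaw":[1,1,1,1,1,0.2,-0.6,-0.6]}'; python3 -m handwheel '{"linear":[[0,0,0],[0,0,-10],[0,0,-35],[0,0,-70],[0,0,-105],[0,0,-135],[0,0,-150],[0,0,-150]],"yaw":[0,0,0,0,0,0,0,0],"jaw":[-0.6,-0.6,-0.6,-0.6,-0.6,-0.6,-0.6,-0.6]}'; python3 -c "
from h import *
go(610.2,-310,228,-5.5)"
```

```text
time_s: 49.0
position: [0.5541, -0.012, 0.0771]
ee_rot: [2.325, 2.112, 0.001]
contact_force: [0.7, 0.0, 0.7]
gripper_width: 0.775
time_s: 49.8
position: [0.5553, -0.012, 0.2301]
ee_rot: [2.322, 2.11, 0.006]
contact_force: [-0.0, 0.2, -0.5]
gripper_width: 0.801
from [555.3 -12.  230.1] jawdeg -5.5 w 0.801 F [-0.   0.2 -0.5] t 49.80 => lin [-291.3   83.2    2.5] yaw -0.000
```

```bash
python3 -m handwheel '{"linear":[[-20,6,0],[-60,17,0],[-104,30,0],[-148,42,0],[-192,55,0],[-236,67,0],[-270,77,0],[-288,83,0],[-291,83.5,0],[-291,83.5,0]],"yaw":[0,0,0,0,0,0,0,0,0,0],"jaw":[-0.6,-0.6,-0.6,-0.6,-0.6,-0.6,-0.6,-0.6,-0.6,-0.6]}'; python3 -m handwheel '{"linear":[[0,0,0],[0,0,10],[0,0,35],[0,0,60],[0,0,85],[0,0,105],[0,0,105],[0,0,105]],"yaw":[0,0,0,0,0,0,0,0],"jaw":[-0.6,-0.6,-0.6,-0.6,-0.6,-0.6,-0.6,-0.6]}'; python3 -c "
from h import *
go(610.2,-310,77,-5.5);snap('scene','s21')"
```

```text
time_s: 50.8
position: [0.6084, -0.3088, 0.226]
ee_rot: [-2.324, -2.111, 0.0]
contact_force: [-0.3, 0.4, -0.8]
gripper_width: 0.798
time_s: 51.6
position: [0.6089, -0.3088, 0.1218]
ee_rot: [-2.324, -2.113, 0.0]
contact_force: [0.3, -0.6, 0.3]
gripper_width: 0.8
from [ 608.9 -308.8  121.8] jawdeg -5.4 w 0.800 F [ 0.3 -0.6  0.3] t 51.60 => lin [-1.1  1.5 44.8] yaw 0.001
```

View pics/s21.png

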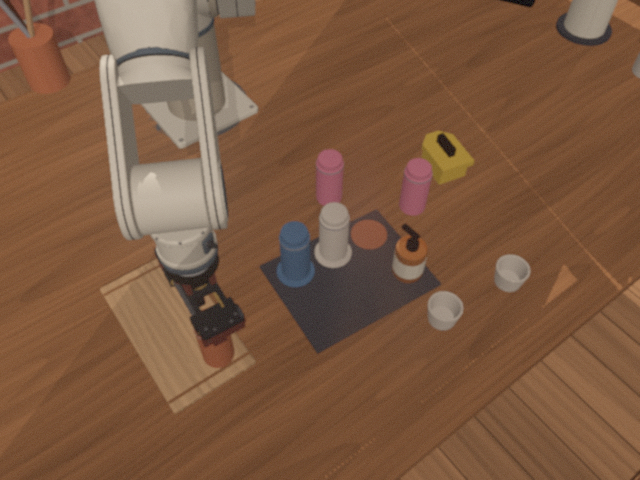

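Blue (296,255) and white (334,235) both stand on their coasters, and the gripper is over the terracotta jar at (215,335).

```bash
python3 -m handwheel '{"linear":[[-1,1.5,5],[-1,1.5,25],[-1,1.5,38],[-1,1.5,44],[-1,1.5,44],[-1,1.5,44],[-1,1.5,44],[-1,1.5,44],[-1,1.5,44],[-1,1.5,44]],"yaw":[0,0,0,0,0,0,0,0,0,0],"jaw":[-0.6,-0.6,-0.6,-0.6,-0.6,0.2,1,1,1,1]}';python3 -c "
from h import *
go(610,-310,77,-5.5)"; python3 -m handwheel '{"linear":[[0,0,-5],[0,0,-15],[0,0,-35],[0,0,-60],[0,0,-85],[0,0,-110],[0,0,-130],[0,0,-145],[0,0,-150],[0,0,-150]],"yaw":[0,0,0,0,0,0,0,0,0,0],"jaw":[1,1,1,1,1,1,1,1,1,1]}'; python3 -c "
from h import *
go(562.4,73.2,227,-5.5)"
```

```text
time_s: 52.65
position: [0.6106, -0.311, 0.0786]
ee_rot: [2.325, 2.112, 0.0]
contact_force: [-0.4, -0.4, 3.7]
gripper_width: 0.635
from [ 610.6 -311.    78.6] jawdeg -5.5 w 0.635 F [-0.4 -0.4  3.7] t 52.65 => lin [ 1.  -0.7  1.6] yaw 0.000
time_s: 53.65
position: [0.6104, -0.3108, 0.2284]
ee_rot: [2.325, 2.112, 0.0]
contact_force: [-0.8, -0.8, -3.9]
gripper_width: 0.633
from [ 610.4 -310.8  228.4] jawdeg -5.5 w 0.633 F [-0.8 -0.8 -3.9] t 53.65 => lin [377.7 -84.6   1.2] yaw 0.000
```

```bash
python3 -m handwheel '{"linear":[[15,-3,0],[52,-12,0],[96,-22,0],[141,-32,0],[186,-42,0],[231,-52,0],[276,-62,0],[320,-72,0],[357,-80,0],[377,-84.5,0]],"yaw":[0,0,0,0,0,0,0,0,0,0],"jaw":[1,1,1,1,1,1,1,1,1,1]}';  python3 -m handwheel '{"linear":[[0,0,0],[0,0,0],[0,0,20],[0,0,50],[0,0,85],[0,0,115],[0,0,130],[0,0,139],[0,0,142],[0,0,142]],"yaw":[0,0,0,0,0,0,0,0,0,0],"jaw":[1,1,1,1,1,1,1,1,1,1]}'; python3 -c "
from h import *
go(562.4,72.7,79.6,-5.5);snap('scene','s22')"
```

```text
time_s: 54.65
position: [0.5602, 0.0761, 0.2266]
ee_rot: [-2.321, -2.114, 0.003]
contact_force: [-0.7, -0.1, -3.6]
gripper_width: 0.638
time_s: 55.65
position: [0.5629, 0.0724, 0.0864]
ee_rot: [2.325, 2.112, 0.001]
contact_force: [0.3, -0.4, -2.2]
gripper_width: 0.633
from [562.9  72.4  86.4] jawdeg -5.5 w 0.633 F [ 0.3 -0.4 -2.2] t 55.65 => lin [ 0.2 -0.6  6.8] yaw -0.000
```

View pics/s22.png

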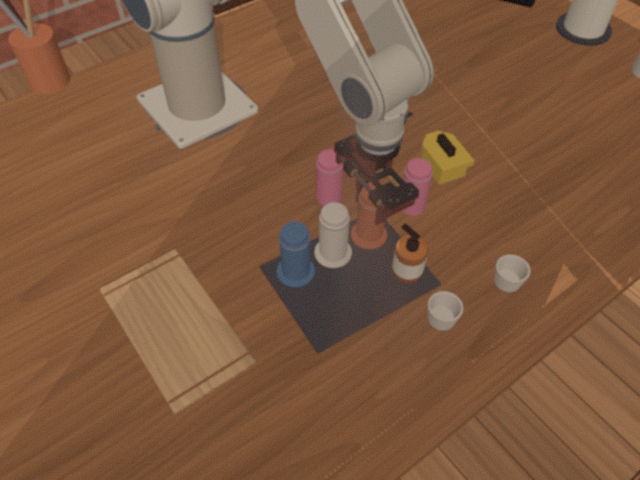

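The terracotta jar is over its own coaster at (370,235). I'll release it, go up and move aside for the final check.

```bash
python3 -m handwheel '{"linear":[[0,-0.5,2],[0,-0.5,4],[0,-0.5,6],[0,-0.5,6.8],[0,-0.5,6.8],[0,-0.5,6.8],[0,-0.5,6.8],[0,-0.5,6.8]],"yaw":[0,0,0,0,0,0,0,0],"jaw":[1,1,1,1,1,0.2,-0.6,-0.6]}'; python3 -m handwheel '{"linear":[[0,0,0],[0,0,-10],[0,0,-35],[0,0,-70],[0,0,-105],[0,0,-140],[0,0,-160],[0,0,-160]],"yaw":[0,0,0,0,0,0,0,0],"jaw":[-0.6,-0.6,-0.6,-0.6,-0.6,-0.6,-0.6,-0.6]}';python3 -m handwheel '{"linear":[[-20,-5,0],[-60,-15,0],[-105,-25,0],[-150,-35,0],[-195,-45,0],[-240,-55,0],[-285,-65,0],[-330,-75,0],[-365,-82,0],[-380,-85,0]],"yaw":[0,0,0,0,0,0,0,0,0,0],"jaw":[-0.6,-0.6,-0.6,-0.6,-0.6,-0.6,-0.6,-0.6,-0.6,-0.6]}'; python3 - <<'E'
from meas import *
s=snap('scene','s23');t=snap('top','t23')[:,:,::-1];hsv=cv2.cvtColor(t,cv2.COLOR_BGR2HSV)
for k,(lo,hi) in R.items():
    m=cv2.inRange(hsv,lo,hi);m2=np.zeros_like(m);m2[195:262,255:400]=m[195:262,255:400]
    cc=comp(m2)[0];c=cc[:,0].astype(float);x,y,w,h=cv2.boundingRect(cc)
    low=c[c[:,1]>y+h-16];up=c[c[:,1]<y+12]
    print(k,(x,y,w,h),'coaster',circ(back('top',low,.013),.0365)[0],'jartop',circ(back('top',up,.133),.0245)[0])
m=cv2.inRange(hsv,(21,150,180),(30,255,255));m[:,200:]=0
H=cv2.convexHull(comp(m)[0]);print('lid',cv2.minAreaRect(back('top',H[:,0],.052).astype(np.float32)*1000))
m=cv2.inRange(hsv,(8,150,150),(18,255,255));m[:, :262]=0;m[:,297:]=0;m[:150]=0;m[187:]=0
print('soap',cv2.boundingRect(comp(m)[0]))
go(0,0,0)
E
```

```text
time_s: 56.5
position: [0.5622, 0.0726, 0.0791]
ee_rot: [2.325, 2.112, 0.001]
contact_force: [-0.4, 0.2, 0.2]
gripper_width: 0.773
time_s: 57.3
position: [0.5638, 0.0728, 0.243]
ee_rot: [2.322, 2.11, 0.009]
contact_force: [0.7, -0.2, 0.4]
gripper_width: 0.803
time_s: 58.3
position: [0.4393, -0.2997, 0.2381]
ee_rot: [-2.328, -2.108, 0.001]
contact_force: [-0.0, 0.6, -0.3]
gripper_width: 0.797
terr (264, 207, 39, 45) coaster [0.56261035 0.07301551] jartop [0.56034102 0.07323371]
white (308, 210, 39, 46) coaster [ 0.55405287 -0.01216653] jartop [ 0.55257147 -0.0109264 ]
blue (353, 214, 38, 45) coaster [ 0.54621643 -0.09787557] jartop [ 0.54384591 -0.09533986]
lid ((503.7184753417969, 335.4471435546875), (77.95465850830078, 112.13789367675781), 76.7845687866211)
soap (264, 151, 31, 32)
from [ 440.  -298.5  238.3] jawdeg -5.7 w 0.801 F [ 0.3 -0.  -1.3] t 58.40 => lin [ 253.5 -467.   238.9] yaw 0.000
```

View pics/s23.png

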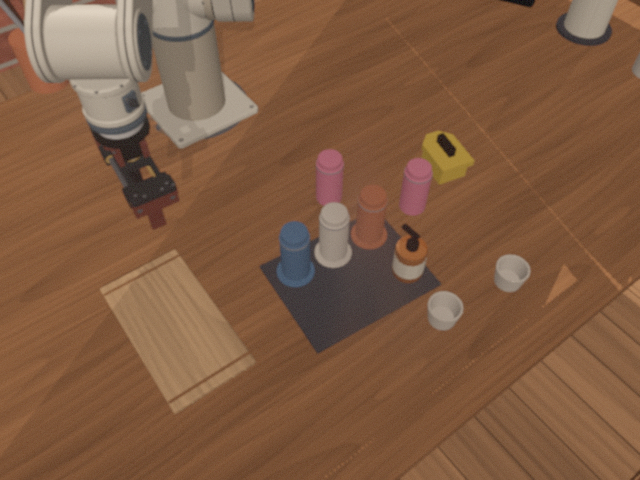

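View pics/t23.png

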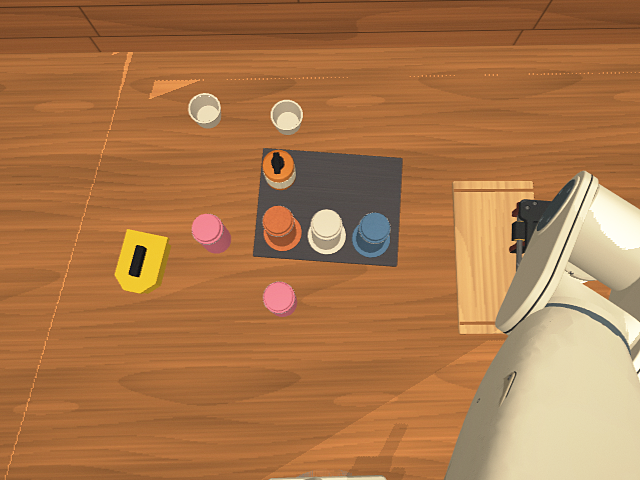

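Both views show all three jars upright and central on their own coasters, the lid seated, and the soap where it was. Handing in.

```bash
python3 -c "
from cell import bot
print(bot.close_job())"
```

```text
the job is handed in; nothing more can be done
None
```

The job is done and handed in at about 58 s of the 147 s allowed. I moved the three jars to the bamboo board, seated the lid on the lunch box, then put each jar back on the coaster of its own colour.

Last checks, measured from the top camera before handing in:
- **Jars:** upright, with tops 2–3.5 mm from the fitted coaster centres. The same measure read up to about 3 mm before anything was moved, so most of that is likely measurement bias.
- **Lid:** before I lifted it, it had stayed within 0.2 mm while the jars were cleared. On the box, its centre is within 0.4 mm of the box's at seated height. The size fits that height, the angle matches to 0.2°, and the cut corners lie over the box's cut corners.
- **Soap and forces:** the soap bottle is in exactly the same pixels as at the start. Wrist forces I read after each move stayed under 10 N.

No check failed. The one small disagreement was a 2–3 mm offset between camera and arm positions for the jars on the board.

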